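# Strip the die stacks and grease the wear pad

### The job

Take the two stacks apart down to the pads: set every steel die insert gently, right way up, in the blue tray side by side, and lay the orange spacer boards square on one another in a neat pile of their own across the two yellow bearers. Once both stacks are cleared, dip the head of the grease brush well below the rim of the red pot, then dab it on the bare bronze pad, and stand the brush back upright on the middle of its green mat. Leave the pot standing and do not shift the other tools on the bench.

Things in the scene. Friction and masses are not known exactly. Their poses are not given: they have to be found in the camera images.
- bronze_pad: fixed copper-coloured bronze wear pad, 110 x 46 x 18 mm (x, y, z), lying on a fixed steel plate 12 mm thick (200 x 240 mm) that carries both pads side by side, about 130 mm apart; it is under one of the two stacks; origin at the centre of its underside, x along its length
- bronze_pad_top (a point): centre of the bronze pad's flat top face, 30 mm above the bench
- rubber_pad: fixed black rubber rest pad of the same size, under the other stack; origin at the centre of its underside, x along its length
- tray: fixed open blue tray for the inserts, outside 260 x 200 x 22 mm (x, y, z), walls and floor 5 mm thick; origin at the centre of its underside on the bench
- bearers: two fixed yellow bearer bars for the pile of boards, each 24 x 80 x 20 mm (x, y, z), centred at x = -50 mm and +50 mm of this frame, with 76 mm clear between them; origin on the bench midway between. A board lies along this frame's x, across both bars
- pile (a point): point midway between the tops of the two bearer bars, 20 mm above the bench: the centre of the pile's underside
- mat: fixed green mat, 160 x 110 x 4 mm (x, y, z), the place of the brush; origin at the centre of its underside on the bench
- pot: loose open red round grease pot (its inside is empty), 70 mm tall, outside diameter 84 mm at the rim, wall 4 mm, about 0.3 kg; origin at the centre of its underside
- pot_rim (a point): centre of the pot's mouth, 70 mm above its underside
- brush: loose grease brush, 0.18 kg, standing on the mat: level wooden handle 146 x 18 x 16 mm (x, y, z), its centre 54 mm up; at x = +55 mm a round head, 36 mm diameter (bristles 40), goes down to the bristle ends; at x = -62 mm a steel leg with a 90 mm wide cross foot, as deep as the bristles. Origin under the middle of the handle, level with bristle ends and foot
- brush_tip (a point): centre of the flat lower end of the bristles: (55, 0, 0) mm in the brush's frame
- brush_grip (a point): point on the handle bar at mid height, a good place to grip it across its 18 mm width: (20, 0, 54) mm in the brush's frame
- spacer_1a: loose flat rigid orange spacer board, 150 x 56 x 10 mm (x, y, z), 0.09 kg, the lower one of the stack on the bronze pad (under insert_1a); origin at the centre of its underside
- insert_1a: loose steel die insert, about 0.5 kg: dark foot 104 x 40 x 16 mm (x, y, z) with a bright 72 x 40 x 16 mm step on it, 32 mm tall in all; the lower insert of the stack on the bronze pad, on spacer_1a; origin at the centre of its underside
- spacer_1b: loose flat rigid orange spacer board, 150 x 56 x 10 mm (x, y, z), 0.09 kg, the upper one of the stack on the bronze pad (on top of insert_1a); origin at the centre of its underside
- insert_1b: loose steel die insert, about 0.5 kg: dark foot 104 x 40 x 16 mm (x, y, z) with a bright 72 x 40 x 16 mm step on it, 32 mm tall in all; the upper insert of the stack on the bronze pad, on spacer_1b; may be absent; origin at the centre of its underside
- spacer_2a: loose flat rigid orange spacer board, 150 x 56 x 10 mm (x, y, z), 0.09 kg, the lower one of the stack on the rubber pad (under insert_2a); origin at the centre of its underside
- insert_2a: loose steel die insert, about 0.5 kg: dark foot 104 x 40 x 16 mm (x, y, z) with a bright 72 x 40 x 16 mm step on it, 32 mm tall in all; the lower insert of the stack on the rubber pad, on spacer_2a; origin at the centre of its underside
- spacer_2b: loose flat rigid orange spacer board, 150 x 56 x 10 mm (x, y, z), 0.09 kg, the upper one of the stack on the rubber pad (on top of insert_2a); origin at the centre of its underside
- insert_2b: loose steel die insert, about 0.5 kg: dark foot 104 x 40 x 16 mm (x, y, z) with a bright 72 x 40 x 16 mm step on it, 32 mm tall in all; the upper insert of the stack on the rubber pad, on spacer_2b; may be absent; origin at the centre of its underside
- hammer: loose hammer, a bystander
- wrench: loose wrench, a bystander
- screwdriver: loose screwdriver, a bystander; may be absent
- oil_can: loose closed green can, 56 mm diameter, 100 mm tall, a bystander
Mind the look-alikes: they are no part of the job. What is shaped like the spacer_1a but pink or turquoise is not meant.

How it is judged:
By the outcome, as a careful person would: the job done as asked, in the order asked, and still so for the second after the job is handed in, with the robot touching nothing.
Of insert_1b, insert_2b, screwdriver only 1 to 3 are there at a start; the rules pass over those that are not, and their reading is None.
At some moment in a run one of pot, brush may be knocked a few centimetres aside while the robot is not near it.
It also fails if it takes over 210 s, if anything falls off the work surface, if the arm or the gripper's body presses on something with over 40 N, if the wrist force passes 120 N, or if a joint passes its speed limit or range.

### The arm

A 7-joint arm with a two-finger parallel gripper is mounted at the origin on the work surface. World frame = base frame: x ahead of the robot, y to its left, z up, the work surface at z = 0. Lengths are in m, angles in rad, forces in N, time in s.
With the tool pointing down it reaches from about 0.425 to 0.925 m from the base axis. Payload 6.8 kg.
Tool frame: the origin (TCP) lies on the mounting face of the last link; the fingertips stand 173 mm ahead of it and the grasp point (between the pads) lies 155 mm ahead of it; z points along the fingers, y is the line along which they close (so a half turn about z gives the same grasp; the last joint's range is limited). The gripper opens to 85 mm and grips with 20 to 120 N. Pads are 22 mm wide; open, the fingers measure 114 mm over their backs; the gripper's body (76 mm by 85 mm) begins 54 mm behind the grasp point. The pads swing forward as they close: fully open they stand 13 mm farther back than shut.
Start: joints at [1.043, 0.477, 0.022, 1.555, -0.011, 1.109, -0.083], TCP at [0.275, -0.616, 0.405] pointing down, gripper open.
Joint ranges: [-2.96, 2.96], [-0.34, 2.1], [-1.41, 1.46], [0.24, 2.44], [-1.37, 4.51], [0.17, 1.92], [-2.96, 2.96]. Speed limits (rad/s): [2.39, 2.39, 3.14, 3.14, 3.14, 3.14, 3.14].

### API

Orientations are given as a rotation vector (axis times angle).
In Python, from bench import r gives the robot as it stands.
- The arm moves only by the tool carry_out, never from a script. Its argument "moves" is a list of rows, each a list of 5 numbers: the shift along the tool's x, y, z in m, then the turn about the tool's z in rad, then the finger opening in m, from 0 to 0.0854. In form: [[dx, dy, dz, roll, claw], ...]. A call has exactly 8 rows; each row is the pose to reach, as a shift and turn from the pose commanded when the call began, along the tool's axes at that moment; what a row does not reach only later rows make up. A row lasts 1/10 s, in which the tool goes at most 50 mm and 8.59 degrees, less where a joint would pass 70% of its speed; a pose out of reach is approached as far as the arm can. A call with a gripper value outside its range is refused whole. The fingers move at their own pace and stop on an object; "force" is the grip in N (left out, the last holds). Time passes only in rows, so rows that repeat a pose let the fingers close, or fill a call up. It gives the time, the measured TCP pose, the force, the opening and the grip force at its end, in the units of the state.
- r.get_obs(): the state, without advancing time (a new reading comes with each control period).
- r.grab_frame(name): name is "scene" or "top"; returns the picture (420x560x3 uint8, red, green, blue); there is no depth.
- r.calibration(name): a dict with "fx", "fy", "cx", "cy" (pixels), "rvec" (rotation vector, rad) and "tvec" (3), from world to camera coordinates, as OpenCV has them. Camera axes: x right, y down, z forward; pixel columns grow to the right and rows downward; lengths in m; the calibration is good to about 2 mm. A picture is of the moment at which its call begins. calibration takes no time and is no camera call.
- r.hand_in(): hands the job in; it is judged then, once.
The state is a dict: "clock": time; "joints": joint angles; "qvel": joint speeds; "tau": joint torques, N m; "tcp_pos": TCP position; "orientation": TCP orientation; "contact_force": force on the tool from outside, world axes, zero at the start; "moment": the same for the moment, N m; "grip_width": finger opening in m; "gripper_force": force on a finger pad.
Only numpy, scipy, OpenCV 4.12 (cv2) and the standard library are available. Lean on these libraries where they do the work, as an engineer would, in place of code of your own. Each camera call takes 0.05 s, during which the arm holds its last target. There are 200 camera calls.

## Working session

There is one attempt and no reset: what is moved stays moved. The work goes in short steps, Python scripts to look and compute and a tool call to move; the robot and the scene stay as the last step left them, time stands still between calls to the robot, and variables do not carry over. Pictures are saved under pics/ and viewed, at most 14 in all, crops included, and the job is handed in when it is done.

Besides the shell and the picture viewer there is one more tool, called in YAML: its name, and indented under it one key for each argument. carry_out: Moves the arm, as the interface text tells. Its arguments: {"type":"object","properties":{"moves":{"type":"array","items":{"type":"array","items":{"type":"number"}}},"force":{"type":"number"}},"required":["moves"]}

```bash
ls; mkdir -p pics
cat > h.py <<'E'
import numpy as np, cv2
from bench import r
def cal(n):
    c=r.calibration(n); K=np.array([[c['fx'],0,c['cx']],[0,c['fy'],c['cy']],[0,0,1.]])
    R=cv2.Rodrigues(np.array(c['rvec'],float))[0]; return K,R,np.array(c['tvec'],float)
def ray(n,u,v,z):
    K,R,t=cal(n); d=R.T@np.linalg.inv(K)@np.array([u,v,1.]); o=-R.T@t
    return o+d*(z-o[2])/d[2]
def proj(n,p):
    K,R,t=cal(n); q=K@(R@np.array(p,float)+t); return q[:2]/q[2]
def grab(n,f=None):
    a=np.asarray(r.grab_frame(n)); 
    if f: cv2.imwrite('pics/'+f,a[:,:,::-1])
    return a
E
python3 - <<'E'
from h import *
a=grab('top','top0.png');b=grab('scene','scene0.png')
for n in('top','scene'):
    K,R,t=cal(n);print(n,K[0,0],K[0,2],K[1,2],-R.T@t,R[2])
print(r.get_obs())
E
```

```text
pics
top 528.8805057116922 280.23672296786486 209.11758733072767 [ 0.29758739 -0.17373562  1.70987375] [ 0.14354587 -0.01231546 -0.98956703]
scene 439.7033192091065 282.9030363852425 210.01842724477768 [ 1.19074538 -1.30901836  0.8783197 ] [-0.44485872  0.72994072 -0.51892895]
{'clock': 0.1, 'joints': array([ 1.04289433,  0.47772242,  0.02235436,  1.55634731, -0.01149498,
        1.10928777, -0.083086  ]), 'qvel': array([ 9.76172473e-05, -2.82648005e-03,  2.57472607e-04, -3.12251812e-03,
        3.93503747e-04,  1.39304541e-03, -6.56167031e-04]), 'tau': array([ 5.70065022e-03, -5.97758210e+01,  1.61427598e+00, -2.81954670e+01,
        1.28907157e-02,  4.98792389e-03,  1.12888907e-05]), 'tcp_pos': array([ 0.27501897, -0.61616426,  0.40382181]), 'orientation': array([-3.07109667e+00, -6.54304814e-01,  7.31478033e-04]), 'contact_force': array([-0.04467697, -0.22081091, -0.06910985]), 'moment': array([0.06521033, 0.03071696, 0.01800428]), 'gripper_force': 0.0, 'grip_width': 0.0856997857154733}
```

View pics/top0.png

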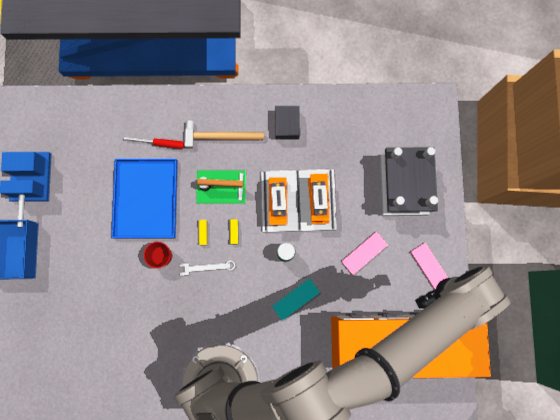

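View pics/scene0.png

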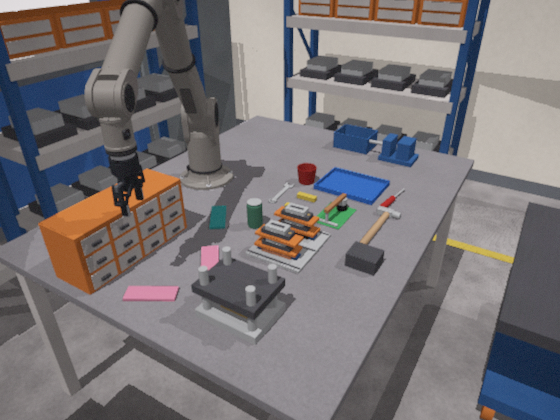

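Run:
```python
from h import *
a=cv2.imread('pics/top0.png');cv2.imwrite('pics/c0.png',cv2.resize(a[150:275,185:345],None,fx=4.8,fy=4.8,interpolation=3))
b=cv2.imread('pics/scene0.png');cv2.imwrite('pics/c1.png',cv2.resize(b[180:270,240:360],None,fx=6,fy=6,interpolation=3))
```

```text
(no output)
```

View pics/c0.png

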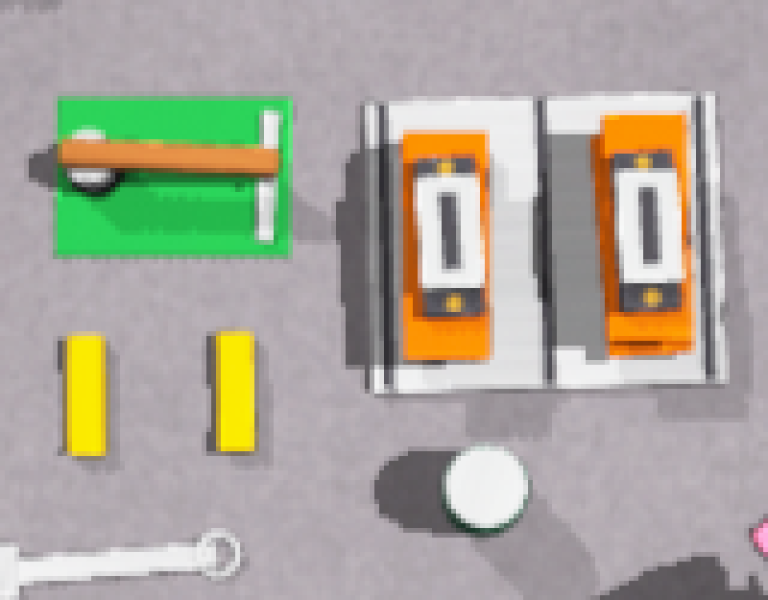

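View pics/c1.png

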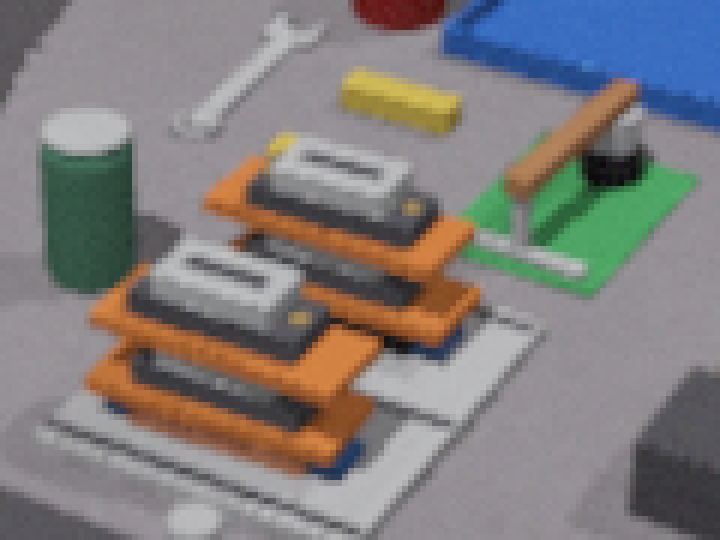

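```bash
cat >> h.py <<'E'
RNG={'orange':((5,170,120),(17,255,255)),'yellow':((22,150,120),(33,255,255)),'blue':((100,150,60),(125,255,255)),
'green':((50,120,80),(75,255,255)),'red':((0,150,50),(4,255,255)),'wood':((5,90,60),(18,200,230)),'white':((0,0,190),(180,45,255))}
def blobs(a,col,roi,amin=60,fill=True):
    x0,y0,x1,y1=roi; h=cv2.cvtColor(a,cv2.COLOR_RGB2HSV)[y0:y1,x0:x1]
    m=cv2.inRange(h,*[np.array(q) for q in RNG[col]])
    cs=cv2.findContours(m,cv2.RETR_EXTERNAL,cv2.CHAIN_APPROX_NONE,offset=(x0,y0))[0]
    return sorted([c for c in cs if cv2.contourArea(c)>amin],key=lambda c:c[0,0,0])
def rect(n,c,z):
    P=np.array([ray(n,u,v,z)[:2] for u,v in c[:,0,:]],np.float32)
    (x,y),(w,h),ang=cv2.minAreaRect(P)
    if w<h: w,h,ang=h,w,ang+90
    M=cv2.moments(P.reshape(-1,1,2)); 
    return dict(rect=np.round([x,y],4),cen=np.round([M['m10']/M['m00'],M['m01']/M['m00']],4),size=np.round([w,h],3),ang=round((ang+90)%180-90,1))
E
python3 - <<'E'
from h import *
a=cv2.imread('pics/top0.png')[:,:,::-1].copy()
for col,roi,z in [('orange',(258,165,340,235),.082),('white',(270,178,289,222),.114),('white',(310,178,331,222),.114),('yellow',(190,210,245,250),.02),
 ('blue',(100,150,185,245),.022),('green',(190,165,250,210),.004),('red',(135,235,180,275),.07),('wood',(195,175,250,192),.062)]:
    for c in blobs(a,col,roi): print(col,cv2.boundingRect(c),rect('top',c,z))
b=cv2.imread('pics/scene0.png')[:,:,::-1].copy()
E
```

```text
orange (269, 178, 18, 47) {'rect': array([ 0.5598, -0.1857]), 'cen': array([ 0.5215, -0.1775]), 'size': array([0.145, 0.053]), 'ang': -0.5}
orange (308, 174, 21, 50) {'rect': array([ 0.5662, -0.3126]), 'cen': array([ 0.5568, -0.3079]), 'size': array([0.155, 0.06 ]), 'ang': 0.4}
white (272, 186, 14, 24) {'rect': array([ 0.5648, -0.1882]), 'cen': array([ 0.5641, -0.1883]), 'size': array([0.073, 0.038]), 'ang': 3.1}
white (313, 185, 14, 24) {'rect': array([ 0.567 , -0.3155]), 'cen': array([ 0.5665, -0.3152]), 'size': array([0.073, 0.039]), 'ang': 2.2}
yellow (199, 220, 8, 25) {'rect': array([0.4712, 0.0551]), 'cen': array([0.4712, 0.0551]), 'size': array([0.078, 0.022]), 'ang': 0.5}
yellow (230, 219, 8, 25) {'rect': array([ 0.4734, -0.0441]), 'cen': array([ 0.4732, -0.0441]), 'size': array([0.078, 0.022]), 'ang': 0.0}
blue (112, 159, 65, 79) {'rect': array([0.5842, 0.2437]), 'cen': array([0.5843, 0.2436]), 'size': array([0.255, 0.203]), 'ang': -0.5}
green (197, 171, 49, 32) {'rect': array([ 0.622 , -0.0012]), 'cen': array([0.6176, 0.002 ]), 'size': array([0.158, 0.103]), 'ang': 89.5}
red (144, 242, 28, 26) {'rect': array([0.3977, 0.1864]), 'cen': array([0.3974, 0.1884]), 'size': array([0.084, 0.077]), 'ang': 89.4}
wood (197, 179, 46, 8) {'rect': array([ 0.6232, -0.003 ]), 'cen': array([0.6239, 0.012 ]), 'size': array([0.143, 0.019]), 'ang': 86.2}
```

```bash
cat >> h.py <<'E'
def go(x,y,z,yaw,half=True):
    "shift from the measured pose so that the grasp point is at x,y,z with tool x along yaw (deg)"
    o=r.get_obs(); R=cv2.Rodrigues(np.array(o['orientation']))[0]; p=np.array(o['tcp_pos'])+R@[0,0,.155]
    d=R.T@(np.array([x,y,z])-p); psi=np.degrees(np.arctan2(R[1,0],R[0,0]))
    rl=psi-yaw; rl=(rl+90)%180-90 if half else (rl+180)%360-180
    print('grasp',p.round(4),'psi',psi.round(2),'tilt',np.degrees(np.arccos(-R[2,2])).round(2),'w',round(o['grip_width'],4),'F',np.round(o['contact_force'],1),'t',round(o['clock'],1),'j7',round(o['joints'][6],2))
    print('MOVE',d.round(4),'roll',np.radians(rl).round(4))
E
python3 - <<'E'
from h import *
go(.5645,-.1883,.20,2.7)
print(ray('top',286,252,.1))
E
```

```text
grasp [ 0.2749 -0.6159  0.2488] psi 24.05 tilt 0.09 w 0.0857 F [-0.  -0.2 -0.1] t 0.1 j7 -0.08
MOVE [ 0.4388 -0.2724  0.0492] roll 0.3727
[ 0.39919994 -0.20982486  0.1       ]
```

carry_out:
  moves:
    - [0.04,-0.025,0,0.09,0.085]
    - [0.08,-0.05,0,0.19,0.085]
    - [0.12,-0.075,0,0.28,0.085]
    - [0.16,-0.1,0,0.373,0.085]
    - [0.2,-0.124,0,0.373,0.085]
    - [0.24,-0.149,0,0.373,0.085]
    - [0.28,-0.174,0,0.373,0.085]
    - [0.32,-0.199,0,0.373,0.085]
  force: 50

```text
clock: 0.9
tcp_pos: [0.4869, -0.3024, 0.4045]
orientation: [-3.141, -0.073, 0.001]
contact_force: [1.4, -0.0, 0.4]
grip_width: 0.0851
gripper_force: 0.0
```

```bash
python3 -c "
from h import *
go(.5645,-.1883,.15,2.7)"
```

```text
grasp [ 0.4868 -0.3024  0.2495] psi 2.68 tilt 0.02 w 0.0851 F [ 1.4 -0.   0.4] t 0.9 j7 -1.09
MOVE [ 0.083  -0.1103  0.0995] roll -0.0004
```

carry_out:
  moves:
    - [0.028,-0.037,0.02,0,0.085]
    - [0.056,-0.074,0.05,0,0.085]
    - [0.083,-0.11,0.08,0,0.085]
    - [0.083,-0.11,0.1,0,0.085]
    - [0.083,-0.11,0.1,0,0.085]
    - [0.083,-0.11,0.1,0,0.085]
    - [0.083,-0.11,0.1,0,0.085]
    - [0.083,-0.11,0.1,0,0.085]

```text
clock: 1.7
tcp_pos: [0.5638, -0.1922, 0.3063]
orientation: [3.14, 0.069, 0.003]
contact_force: [0.5, 0.1, -0.6]
grip_width: 0.0846
gripper_force: 0.0
```

```bash
python3 -c "
from h import *
go(.5645,-.1883,.105,2.7)"
```

```text
grasp [ 0.5642 -0.1924  0.1513] psi 2.53 tilt 0.15 w 0.0846 F [ 0.5  0.1 -0.6] t 1.7 j7 -1.35
MOVE [ 0.0004 -0.0041  0.0463] roll -0.0029
```

carry_out:
  moves:
    - [0,-0.004,0.015,0,0.085]
    - [0,-0.004,0.03,0,0.085]
    - [0,-0.004,0.046,0,0.085]
    - [0,-0.004,0.046,0,0.02]
    - [0,-0.004,0.046,0,0.02]
    - [0,-0.004,0.046,0,0.02]
    - [0,-0.004,0.046,0,0.02]
    - [0,-0.004,0.046,0,0.02]

```text
clock: 2.5
tcp_pos: [0.5642, -0.1872, 0.2598]
orientation: [3.14, 0.073, 0.003]
contact_force: [-1.0, -2.1, 5.4]
grip_width: 0.0395
gripper_force: 51.8
```

```bash
python3 -c "
from h import *
go(.584-.062,.244-.045,.20,0)"
```

```text
grasp [ 0.5645 -0.1873  0.1048] psi 2.65 tilt 0.13 w 0.0395 F [-1.  -2.1  5.4] t 2.5 j7 -1.36
MOVE [-0.0245 -0.3878 -0.0957] roll 0.0462
```

carry_out:
  moves:
    - [0,0,-0.01,0,0.02]
    - [0,0,-0.03,0,0.02]
    - [0,0,-0.06,0,0.02]
    - [0,-0.02,-0.08,0.01,0.02]
    - [-0.004,-0.05,-0.096,0.02,0.02]
    - [-0.008,-0.09,-0.096,0.03,0.02]
    - [-0.01,-0.13,-0.096,0.046,0.02]
    - [-0.012,-0.17,-0.096,0.046,0.02]

```text
clock: 3.3
tcp_pos: [0.5428, -0.0156, 0.3547]
orientation: [-3.141, -0.001, 0.002]
contact_force: [0.3, 0.1, -5.2]
grip_width: 0.0389
gripper_force: 51.6
```

```bash
python3 -c "
from h import *
a=grab('top','t1.png')
go(.584-.062,.244-.045,.12,0)"
```

```text
grasp [ 0.5419 -0.0063  0.1997] psi 0.57 tilt 0.34 w 0.0391 F [-1.9  8.2 -4.6] t 3.4 j7 -1.71
MOVE [-0.0177 -0.2051  0.0809] roll 0.0099
```

carry_out:
  moves:
    - [-0.003,-0.035,0,0.003,0.02]
    - [-0.007,-0.075,0,0.005,0.02]
    - [-0.011,-0.12,0.02,0.01,0.02]
    - [-0.015,-0.16,0.04,0.01,0.02]
    - [-0.018,-0.195,0.06,0.01,0.02]
    - [-0.018,-0.214,0.08,0.01,0.02]
    - [-0.018,-0.214,0.08,0.01,0.02]
    - [-0.018,-0.214,0.08,0.01,0.02]

```text
clock: 4.15
tcp_pos: [0.5251, 0.1967, 0.2741]
orientation: [3.14, -0.013, -0.004]
contact_force: [1.0, -0.2, -4.3]
grip_width: 0.0396
gripper_force: 52.4
```

```bash
python3 -c "
from h import *
a=grab('top','t1.png')
for c in blobs(a,'orange',(258,165,340,235)): print(cv2.boundingRect(c),rect('top',c,.082))
for c in blobs(a,'blue',(100,150,185,245)): print(cv2.boundingRect(c))
go(.584-.062,.244-.045,.0285,0)"
```

```text
(269, 178, 18, 47) {'rect': array([ 0.5598, -0.1858]), 'cen': array([ 0.5592, -0.1854]), 'size': array([0.145, 0.053]), 'ang': -0.5}
(308, 174, 21, 50) {'rect': array([ 0.5666, -0.3129]), 'cen': array([ 0.5663, -0.3095]), 'size': array([0.156, 0.06 ]), 'ang': 0.7}
(114, 159, 63, 79)
grasp [0.5256 0.1958 0.1198] psi -0.56 tilt 0.07 w 0.0393 F [ 0.1 -0.9 -5. ] t 4.2 j7 -2.16
MOVE [-0.0036 -0.0032  0.0913] roll -0.0097
```

carry_out:
  moves:
    - [-0.002,-0.002,0.02,0,0.02]
    - [-0.003,-0.003,0.04,0,0.02]
    - [-0.003,-0.003,0.06,0,0.02]
    - [-0.003,-0.003,0.075,0,0.02]
    - [-0.003,-0.003,0.083,0,0.02]
    - [-0.003,-0.003,0.088,0,0.02]
    - [-0.003,-0.003,0.088,0,0.02]
    - [-0.003,-0.003,0.088,0,0.02]

```text
clock: 5.0
tcp_pos: [0.5231, 0.1998, 0.1873]
orientation: [-3.141, 0.015, -0.002]
contact_force: [1.4, -0.1, -4.8]
grip_width: 0.0392
gripper_force: 52.3
```

```bash
python3 -c "
from h import *
go(.584-.062,.244-.045,.0278,0)"
```

```text
grasp [0.5233 0.1999 0.0323] psi -0.54 tilt 0.06 w 0.0392 F [ 1.4 -0.1 -4.8] t 5.0 j7 -2.21
MOVE [-0.0013  0.0009  0.0045] roll -0.0094
```

carry_out:
  moves:
    - [0,0,0.0015,0,0.02]
    - [0,0,0.003,0,0.02]
    - [0,0,0.0045,0,0.02]
    - [0,0,0.0045,0,0.02]
    - [0,0,0.0045,0,0.06]
    - [0,0,0.0045,0,0.06]
    - [0,0,-0.01,0,0.06]
    - [0,0,-0.04,0,0.06]

```text
clock: 5.8
tcp_pos: [0.522, 0.1995, 0.2262]
orientation: [3.14, -0.014, -0.006]
contact_force: [-0.0, -0.1, 0.1]
grip_width: 0.0603
gripper_force: 0.0
```

```bash
python3 -c "
from h import *
go(.5595,-.1857,.2,-.5)"
```

```text
grasp [0.5214 0.1992 0.0712] psi -0.51 tilt 0.22 w 0.0603 F [-0.  -0.1  0.1] t 5.8 j7 -2.19
MOVE [ 0.0411  0.3848 -0.1284] roll -0.0002
```

carry_out:
  moves:
    - [0,0,-0.045,0,0.085]
    - [0.005,0.04,-0.09,0,0.085]
    - [0.012,0.09,-0.12,0,0.085]
    - [0.018,0.14,-0.125,0,0.085]
    - [0.024,0.19,-0.125,0,0.085]
    - [0.03,0.24,-0.125,0,0.085]
    - [0.034,0.29,-0.125,0,0.085]
    - [0.038,0.335,-0.125,0,0.085]

```text
clock: 6.6
tcp_pos: [0.5564, -0.1241, 0.3533]
orientation: [3.141, -0.014, 0.003]
contact_force: [1.3, -0.3, 0.2]
grip_width: 0.0851
gripper_force: 0.0
```

carry_out:
  moves:
    - [0.003,0.03,0,0,0.085]
    - [0.003,0.05,0.02,0,0.085]
    - [0.003,0.05,0.05,0,0.085]
    - [0.003,0.05,0.075,0,0.085]
    - [0.003,0.05,0.085,0,0.085]
    - [0.003,0.05,0.085,0,0.085]
    - [0.003,0.05,0.085,0,0.085]
    - [0.003,0.05,0.085,0,0.085]

```text
clock: 7.4
tcp_pos: [0.5598, -0.1722, 0.2684]
orientation: [3.141, -0.014, 0.004]
contact_force: [0.3, -0.1, -0.0]
grip_width: 0.0852
gripper_force: 0.0
```

```bash
python3 -c "
from h import *
go(.5595,-.1857,.078,-.5)"
```

```text
grasp [ 0.5603 -0.1723  0.1134] psi -0.51 tilt 0.16 w 0.0852 F [ 0.3 -0.1 -0. ] t 7.4 j7 -1.44
MOVE [-0.0007  0.0134  0.0354] roll -0.0002
```

carry_out:
  moves:
    - [-0.001,0.007,0,0,0.085]
    - [-0.001,0.0134,0,0,0.085]
    - [-0.001,0.0134,0.015,0,0.085]
    - [-0.001,0.0134,0.03,0,0.085]
    - [-0.001,0.0134,0.0355,0,0.085]
    - [-0.001,0.0134,0.0355,0,0.03]
    - [-0.001,0.0134,0.0355,0,0.03]
    - [-0.001,0.0134,0.0355,0,0.03]
  force: 40

```text
clock: 8.2
tcp_pos: [0.5583, -0.1855, 0.2316]
orientation: [3.141, -0.014, 0.001]
contact_force: [0.1, 0.5, -0.3]
grip_width: 0.0556
gripper_force: 42.3
```

```bash
python3 -c "
from h import *
go(.472,.0055,.20,90.7)"
```

```text
grasp [ 0.5584 -0.1855  0.0766] psi -0.52 tilt 0.04 w 0.0556 F [ 0.1  0.5 -0.3] t 8.2 j7 -1.42
MOVE [-0.0881 -0.1902 -0.1235] roll 1.5496
```

carry_out:
  moves:
    - [0,0,-0.015,0,0.03]
    - [0,0,-0.045,0,0.03]
    - [0,-0.005,-0.085,0,0.03]
    - [-0.01,-0.03,-0.12,-0.12,0.03]
    - [-0.02,-0.06,-0.123,-0.26,0.03]
    - [-0.035,-0.09,-0.123,-0.4,0.03]
    - [-0.05,-0.12,-0.123,-0.54,0.03]
    - [-0.06,-0.14,-0.123,-0.68,0.03]

```text
clock: 9.0
tcp_pos: [0.4982, -0.0428, 0.3557]
orientation: [2.962, 1.045, 0.002]
contact_force: [-0.1, -0.2, -0.8]
grip_width: 0.055
gripper_force: 42.6
```

```bash
python3 -c "
from h import *
go(.472,.0045,.12,90.7,False)"
```

```text
grasp [ 0.4984 -0.0429  0.2007] psi 38.88 tilt 0.08 w 0.055 F [-0.1 -0.2 -0.8] t 9.0 j7 -1.02
MOVE [ 0.0091 -0.0535  0.0807] roll -0.9045
```

carry_out:
  moves:
    - [0.002,-0.01,0,-0.13,0.03]
    - [0.004,-0.025,0,-0.27,0.03]
    - [0.006,-0.04,0,-0.41,0.03]
    - [0.009,-0.053,0,-0.55,0.03]
    - [0.009,-0.053,0.02,-0.69,0.03]
    - [0.009,-0.053,0.05,-0.83,0.03]
    - [0.009,-0.053,0.08,-0.905,0.03]
    - [0.009,-0.053,0.08,-0.905,0.03]

```text
clock: 9.8
tcp_pos: [0.4719, 0.0017, 0.2724]
orientation: [-2.213, -2.225, 0.007]
contact_force: [-1.3, -0.3, -0.4]
grip_width: 0.0549
gripper_force: 43.0
```

```bash
python3 -c "
from h import *
go(.472,.0045,.027,90.7,False)
a=grab('top')
print([ (cv2.boundingRect(c),rect('top',c,.126)) for c in blobs(a,'orange',(170,180,260,260))])
print([ (cv2.boundingRect(c),rect('top',c,.072)) for c in blobs(a,'white',(262,178,292,222))])
"
```

```text
grasp [0.4711 0.0016 0.1174] psi 90.32 tilt 0.3 w 0.0549 F [-1.3 -0.3 -0.4] t 9.8 j7 -0.36
MOVE [0.003  0.0014 0.0904] roll -0.0067
[((198, 180, 45, 6), {'rect': array([ 0.6111, -0.0109]), 'cen': array([ 0.611 , -0.0115]), 'size': array([0.134, 0.015]), 'ang': 86.7}), ((226, 219, 14, 19), {'rect': array([ 0.4714, -0.0492]), 'cen': array([ 0.4731, -0.0502]), 'size': array([0.055, 0.039]), 'ang': 0.0})]
[((272, 189, 13, 24), {'rect': array([ 0.5627, -0.1874]), 'cen': array([ 0.5622, -0.1873]), 'size': array([0.073, 0.038]), 'ang': -0.5}), ((286, 178, 6, 44), {'rect': array([ 0.5658, -0.2204]), 'cen': array([ 0.5683, -0.2218]), 'size': array([0.137, 0.016]), 'ang': -0.7})]
```

carry_out:
  moves:
    - [0.003,0.001,0.02,-0.007,0.03]
    - [0.003,0.001,0.04,-0.007,0.03]
    - [0.003,0.001,0.06,-0.007,0.03]
    - [0.003,0.001,0.075,-0.007,0.03]
    - [0.003,0.001,0.083,-0.007,0.03]
    - [0.003,0.001,0.088,-0.007,0.03]
    - [0.003,0.001,0.088,-0.007,0.03]
    - [0.003,0.001,0.088,-0.007,0.03]

```text
clock: 10.65
tcp_pos: [0.4749, 0.0051, 0.1871]
orientation: [2.208, 2.233, 0.001]
contact_force: [-0.1, -0.1, -0.3]
grip_width: 0.0551
gripper_force: 43.1
```

```bash
python3 -c "
from h import *
go(.472,.0045,.0246,90.7,False)
"
```

```text
grasp [0.4751 0.0051 0.0321] psi 90.66 tilt 0.08 w 0.0551 F [-0.1 -0.1 -0.3] t 10.7 j7 -0.47
MOVE [-0.0006 -0.0031  0.0075] roll -0.0007
```

carry_out:
  moves:
    - [-0.0005,-0.003,0.002,0,0.03]
    - [-0.0005,-0.003,0.004,0,0.03]
    - [-0.0005,-0.003,0.006,0,0.03]
    - [-0.0005,-0.003,0.0075,0,0.03]
    - [-0.0005,-0.003,0.0075,0,0.03]
    - [-0.0005,-0.003,0.0075,0,0.075]
    - [-0.0005,-0.003,0.0075,0,0.075]
    - [-0.0005,-0.003,0.0075,0,0.075]

```text
clock: 11.45
tcp_pos: [0.4714, 0.0045, 0.1786]
orientation: [-2.208, -2.235, -0.0]
contact_force: [0.8, 0.8, -0.4]
grip_width: 0.075
gripper_force: 0.0
```

```bash
python3 -c "
from h import *
go(.5625,-.1874,.20,-.5,False)
"
```

```text
grasp [0.4714 0.0045 0.0236] psi 90.69 tilt 0.0 w 0.075 F [ 0.8  0.8 -0.4] t 11.4 j7 -0.48
MOVE [-0.193   0.0888 -0.1764] roll 1.5915
```

carry_out:
  moves:
    - [0,0,-0.04,0,0.085]
    - [0,0,-0.09,0.05,0.085]
    - [-0.02,0.01,-0.13,0.19,0.085]
    - [-0.06,0.03,-0.15,0.33,0.085]
    - [-0.1,0.05,-0.15,0.47,0.085]
    - [-0.14,0.07,-0.15,0.61,0.085]
    - [-0.17,0.08,-0.15,0.75,0.085]
    - [-0.193,0.089,-0.15,0.89,0.085]

```text
clock: 12.25
tcp_pos: [0.5629, -0.1901, 0.3285]
orientation: [2.959, 1.054, -0.001]
contact_force: [0.3, -0.6, 1.2]
grip_width: 0.0854
gripper_force: 0.0
```

```bash
python3 -c "
from h import *
go(.5625,-.1874,.14,-.5,False)
a=grab('top','t2.png')
print([ (cv2.boundingRect(c),rect('top',c,.03)) for c in blobs(a,'orange',(185,200,255,260))])
print([ (cv2.boundingRect(c),rect('top',c,.022)) for c in blobs(a,'blue',(100,150,185,245))])
print([ (cv2.boundingRect(c),rect('top',c,.037)) for c in blobs(a,'white',(115,165,175,235))])
"
```

```text
grasp [ 0.5629 -0.1902  0.1735] psi 39.23 tilt 0.04 w 0.0854 F [ 0.3 -0.6  1.2] t 12.2 j7 -0.76
MOVE [ 0.0015 -0.0024  0.0335] roll 0.6934
[((194, 223, 32, 18), {'rect': array([0.4715, 0.0319]), 'cen': array([0.474 , 0.0586]), 'size': array([0.099, 0.054]), 'ang': 89.4})]
[((112, 159, 65, 79), {'rect': array([0.5842, 0.2433]), 'cen': array([0.5841, 0.2435]), 'size': array([0.255, 0.203]), 'ang': -0.5})]
[((151, 205, 13, 23), {'rect': array([0.522 , 0.1987]), 'cen': array([0.5225, 0.199 ]), 'size': array([0.071, 0.039]), 'ang': -0.5})]
```

carry_out:
  moves:
    - [0,0,0,0.14,0.085]
    - [0.0015,-0.002,0,0.28,0.085]
    - [0.0015,-0.002,0.01,0.42,0.085]
    - [0.0015,-0.002,0.02,0.56,0.085]
    - [0.0015,-0.002,0.035,0.693,0.085]
    - [0.0015,-0.002,0.05,0.693,0.085]
    - [0.0015,-0.002,0.05,0.693,0.085]
    - [0.0015,-0.002,0.05,0.693,0.085]

```text
clock: 13.1
tcp_pos: [0.5625, -0.1848, 0.2784]
orientation: [-3.141, -0.004, 0.001]
contact_force: [0.8, -0.2, 0.8]
grip_width: 0.0853
gripper_force: 0.0
```

```bash
python3 -c "
from h import *
go(.5625,-.1874,.063,-.5,False)
"
```

```text
grasp [ 0.5624 -0.1848  0.1234] psi 0.15 tilt 0.05 w 0.0853 F [ 0.8 -0.2  0.8] t 13.1 j7 -1.38
MOVE [0.0002 0.0027 0.0604] roll 0.0114
```

carry_out:
  moves:
    - [0,0.0025,0.02,0.01,0.085]
    - [0,0.0025,0.04,0.01,0.085]
    - [0,0.0025,0.055,0.01,0.085]
    - [0,0.0025,0.0605,0.01,0.085]
    - [0,0.0025,0.0605,0.01,0.02]
    - [0,0.0025,0.0605,0.01,0.02]
    - [0,0.0025,0.0605,0.01,0.02]
    - [0,0.0025,0.0605,0.01,0.02]
  force: 50

```text
clock: 13.9
tcp_pos: [0.5631, -0.1873, 0.2194]
orientation: [3.141, -0.015, 0.003]
contact_force: [-1.5, 0.5, 5.2]
grip_width: 0.0392
gripper_force: 50.4
```

```bash
python3 -c "
from h import *
go(.522,.289,.2,-.5)
"
```

```text
grasp [ 0.5634 -0.1873  0.0644] psi -0.56 tilt 0.11 w 0.0392 F [-1.5  0.5  5.2] t 13.9 j7 -1.39
MOVE [-0.0458 -0.4759 -0.1357] roll -0.001
```

carry_out:
  moves:
    - [0,0,-0.01,0,0.02]
    - [0,0,-0.035,0,0.02]
    - [0,0,-0.075,0,0.02]
    - [-0.003,-0.02,-0.11,0,0.02]
    - [-0.008,-0.055,-0.135,0,0.02]
    - [-0.012,-0.095,-0.135,0,0.02]
    - [-0.016,-0.135,-0.135,0,0.02]
    - [-0.02,-0.175,-0.135,0,0.02]

```text
clock: 14.7
tcp_pos: [0.5432, -0.0109, 0.3535]
orientation: [3.141, -0.017, -0.001]
contact_force: [0.0, -0.1, -4.8]
grip_width: 0.0394
gripper_force: 51.4
```

carry_out:
  moves:
    - [-0.004,-0.04,0,0,0.02]
    - [-0.008,-0.08,0,0,0.02]
    - [-0.012,-0.125,0,0,0.02]
    - [-0.016,-0.17,0,0,0.02]
    - [-0.02,-0.215,0,0,0.02]
    - [-0.024,-0.26,0,0,0.02]
    - [-0.026,-0.29,0,0,0.02]
    - [-0.026,-0.301,0,0,0.02]

```text
clock: 15.5
tcp_pos: [0.5194, 0.2933, 0.3531]
orientation: [-3.14, 0.007, 0.002]
contact_force: [-0.8, 0.7, -6.1]
grip_width: 0.0392
gripper_force: 51.5
```

```bash
python3 -c "
from h import *
a=grab('top','t3.png')
for c in blobs(a,'orange',(185,165,340,260)): print(cv2.boundingRect(c),rect('top',c,.04),rect('top',c,.03))
go(.522,.289,.034,-.5)"
```

```text
(198, 180, 45, 6) {'rect': array([ 0.628 , -0.0021]), 'cen': array([ 0.6281, -0.0032]), 'size': array([0.142, 0.016]), 'ang': 86.7} {'rect': array([ 0.63  , -0.0011]), 'cen': array([ 0.63  , -0.0022]), 'size': array([0.143, 0.016]), 'ang': 86.7}
(194, 222, 47, 19) {'rect': array([0.4704, 0.0064]), 'cen': array([0.4712, 0.0063]), 'size': array([0.146, 0.057]), 'ang': -89.2} {'rect': array([0.4715, 0.0074]), 'cen': array([0.4722, 0.0074]), 'size': array([0.147, 0.057]), 'ang': -89.2}
(269, 179, 18, 46) {'rect': array([ 0.565, -0.186]), 'cen': array([ 0.5667, -0.1854]), 'size': array([0.146, 0.054]), 'ang': -0.5} {'rect': array([ 0.5666, -0.186 ]), 'cen': array([ 0.5683, -0.1855]), 'size': array([0.147, 0.054]), 'ang': -0.5}
(308, 174, 21, 50) {'rect': array([ 0.5736, -0.3165]), 'cen': array([ 0.5708, -0.3141]), 'size': array([0.16 , 0.062]), 'ang': 0.7} {'rect': array([ 0.5752, -0.3174]), 'cen': array([ 0.5725, -0.3149]), 'size': array([0.161, 0.062]), 'ang': 0.7}
grasp [0.5196 0.2935 0.1981] psi -0.27 tilt 0.12 w 0.0396 F [ 0.7  2.6 -5.6] t 15.6 j7 -2.28
MOVE [0.0026 0.0048 0.164 ] roll 0.004
```

carry_out:
  moves:
    - [0.002,0.003,0.03,0,0.02]
    - [0.0025,0.0045,0.06,0,0.02]
    - [0.0025,0.0045,0.09,0,0.02]
    - [0.0025,0.0045,0.12,0,0.02]
    - [0.0025,0.0045,0.145,0,0.02]
    - [0.0025,0.0045,0.158,0,0.02]
    - [0.0025,0.0045,0.163,0,0.02]
    - [0.0025,0.0045,0.163,0,0.02]

```text
clock: 16.35
tcp_pos: [0.5242, 0.2839, 0.1903]
orientation: [3.141, -0.017, -0.0]
contact_force: [-0.1, 0.2, -5.3]
grip_width: 0.0399
gripper_force: 51.4
```

```bash
python3 -c "
from h import *
go(.522,.289,.029,-.5)"
```

```text
grasp [0.5242 0.2838 0.0353] psi -0.63 tilt 0.03 w 0.0399 F [-0.1  0.2 -5.3] t 16.4 j7 -2.32
MOVE [-0.0023 -0.0051  0.0063] roll -0.0023
```

carry_out:
  moves:
    - [-0.002,-0.004,0.001,0,0.02]
    - [-0.002,-0.004,0.003,0,0.02]
    - [-0.002,-0.004,0.005,0,0.02]
    - [-0.002,-0.004,0.0065,0,0.02]
    - [-0.002,-0.004,0.0065,0,0.02]
    - [-0.002,-0.004,0.0065,0,0.06]
    - [-0.002,-0.004,0.0065,0,0.06]
    - [-0.002,-0.004,-0.02,0,0.06]

```text
clock: 17.15
tcp_pos: [0.521, 0.2879, 0.208]
orientation: [3.139, -0.016, -0.007]
contact_force: [0.8, 0.9, 0.5]
grip_width: 0.0599
gripper_force: 0.0
```

```bash
python3 -c "
from h import *
go(.566,-.186,.2,-.5)"
```

```text
grasp [0.5203 0.2874 0.053 ] psi -0.58 tilt 0.29 w 0.0599 F [0.8 0.9 0.5] t 17.1 j7 -2.32
MOVE [ 0.0499  0.4734 -0.1459] roll -0.0014
```

carry_out:
  moves:
    - [0,0,-0.045,0,0.085]
    - [0.005,0.03,-0.09,0,0.085]
    - [0.01,0.07,-0.13,0,0.085]
    - [0.015,0.115,-0.14,0,0.085]
    - [0.02,0.16,-0.14,0,0.085]
    - [0.024,0.205,-0.14,0,0.085]
    - [0.028,0.25,-0.14,0,0.085]
    - [0.032,0.29,-0.14,0,0.085]

```text
clock: 17.95
tcp_pos: [0.551, -0.0044, 0.3509]
orientation: [3.141, -0.018, 0.002]
contact_force: [1.1, -0.4, 0.9]
grip_width: 0.085
gripper_force: 0.0
```

carry_out:
  moves:
    - [0.004,0.045,0,0,0.085]
    - [0.009,0.09,0,0,0.085]
    - [0.013,0.135,0,0,0.085]
    - [0.016,0.17,0.02,0,0.085]
    - [0.017,0.184,0.05,0,0.085]
    - [0.017,0.184,0.08,0,0.085]
    - [0.017,0.184,0.1,0,0.085]
    - [0.017,0.184,0.1,0,0.085]

```text
clock: 18.75
tcp_pos: [0.565, -0.1858, 0.2476]
orientation: [-3.14, 0.016, 0.007]
contact_force: [-1.1, 0.5, 0.1]
grip_width: 0.085
gripper_force: 0.0
```

```bash
python3 -c "
from h import *
go(.565,-.186,.0365,-.5)"
```

```text
grasp [ 0.5643 -0.1856  0.0926] psi -0.6 tilt 0.28 w 0.085 F [-1.1  0.5  0.1] t 18.8 j7 -1.4
MOVE [0.001  0.0004 0.0561] roll -0.0017
```

carry_out:
  moves:
    - [0.001,0,0.02,0,0.085]
    - [0.001,0,0.04,0,0.085]
    - [0.001,0,0.05,0,0.085]
    - [0.001,0,0.0555,0,0.085]
    - [0.001,0,0.0555,0,0.03]
    - [0.001,0,0.0555,0,0.03]
    - [0.001,0,0.0555,0,0.03]
    - [0.001,0,0.0555,0,0.03]
  force: 40

```text
clock: 19.55
tcp_pos: [0.5676, -0.1861, 0.1959]
orientation: [3.141, -0.016, 0.003]
contact_force: [-0.8, 0.2, 6.7]
grip_width: 0.0551
gripper_force: 43.0
```

```bash
python3 -c "
from h import *
go(.472,.006,.20,90.7,False)"
```

```text
grasp [ 0.5679 -0.1862  0.0409] psi -0.59 tilt 0.12 w 0.0551 F [-0.8  0.2  6.7] t 19.6 j7 -1.41
MOVE [-0.0976 -0.1911 -0.1593] roll -1.5933
```

carry_out:
  moves:
    - [0,0,-0.01,0,0.03]
    - [0,0,-0.03,0,0.03]
    - [0,0,-0.06,0,0.03]
    - [0,0,-0.1,0,0.03]
    - [0,0,-0.13,0,0.03]
    - [0,0,-0.13,0,0.03]
    - [0,0,-0.13,0,0.03]
    - [0,0,-0.13,0,0.03]

```text
clock: 20.35
tcp_pos: [0.5664, -0.1858, 0.3237]
orientation: [-3.141, 0.016, 0.003]
contact_force: [0.1, 0.2, -0.6]
grip_width: 0.055
gripper_force: 42.6
```

```bash
python3 -c "
from h import *
a=grab('scene','s3.png')
go(.472,.006,.20,90.7,False)
b=grab('top','t4.png')
cv2.imwrite('pics/c3.png',np.hstack([cv2.resize(a[120:280,200:380],None,fx=2.2,fy=2.2),cv2.resize(b[110:270,180:360],None,fx=2.2,fy=2.2)])[:,:,::-1])"
```

```text
grasp [ 0.566  -0.1856  0.1683] psi -0.58 tilt 0.16 w 0.0553 F [-0.8 -0.6 -0.7] t 20.4 j7 -1.4
MOVE [-0.096  -0.1907 -0.0313] roll -1.5931
```

View pics/c3.png

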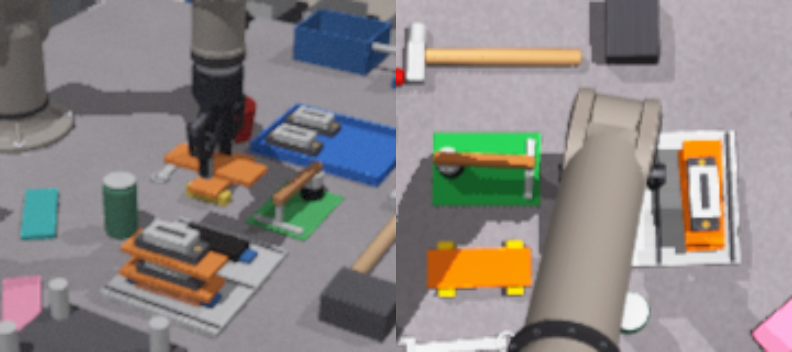

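carry_out:
  moves:
    - [-0.01,-0.03,-0.02,-0.1,0.03]
    - [-0.025,-0.06,-0.03,-0.24,0.03]
    - [-0.04,-0.09,-0.03,-0.38,0.03]
    - [-0.055,-0.12,-0.03,-0.52,0.03]
    - [-0.07,-0.15,-0.03,-0.66,0.03]
    - [-0.085,-0.175,-0.03,-0.8,0.03]
    - [-0.096,-0.194,-0.03,-0.94,0.03]
    - [-0.096,-0.194,-0.03,-1.08,0.03]

```text
clock: 21.25
tcp_pos: [0.4714, 0.0119, 0.3538]
orientation: [-2.693, -1.615, 0.003]
contact_force: [0.9, -1.7, 0.4]
grip_width: 0.055
gripper_force: 42.7
```

```bash
python3 -c "
from h import *
go(.472,.0095,.07,90.7,False)"
```

```text
grasp [0.471  0.012  0.1988] psi 61.9 tilt 0.15 w 0.055 F [ 0.9 -1.7  0.4] t 21.2 j7 -0.75
MOVE [-0.0017  0.0024  0.1288] roll -0.5026
```

carry_out:
  moves:
    - [-0.001,0.001,0.02,-0.13,0.03]
    - [-0.0015,0.0015,0.05,-0.27,0.03]
    - [-0.0015,0.002,0.08,-0.4,0.03]
    - [-0.0015,0.002,0.105,-0.503,0.03]
    - [-0.0015,0.002,0.12,-0.503,0.03]
    - [-0.0015,0.002,0.126,-0.503,0.03]
    - [-0.0015,0.002,0.126,-0.503,0.03]
    - [-0.0015,0.002,0.126,-0.503,0.03]

```text
clock: 22.05
tcp_pos: [0.4744, 0.0069, 0.229]
orientation: [2.219, 2.223, 0.001]
contact_force: [-0.0, 0.3, -1.4]
grip_width: 0.055
gripper_force: 42.7
```

```bash
python3 -c "
from h import *
go(.472,.0095,.046,90.7,False)
b=grab('top','t5.png')
for c in blobs(b,'orange',(170,200,262,265)): print(cv2.boundingRect(c),rect('top',c,.07))
cv2.imwrite('pics/c4.png',cv2.resize(b[195:265,180:270],None,fx=6,fy=6,interpolation=3)[:,:,::-1])"
```

```text
grasp [0.4744 0.0069 0.074 ] psi 90.11 tilt 0.02 w 0.055 F [-0.   0.3 -1.4] t 22.1 j7 -0.41
MOVE [ 0.0026 -0.0024  0.028 ] roll -0.0104
(225, 220, 16, 21) {'rect': array([ 0.4714, -0.0448]), 'cen': array([ 0.4714, -0.04  ]), 'size': array([0.063, 0.047]), 'ang': -0.0}
```

View pics/c4.png

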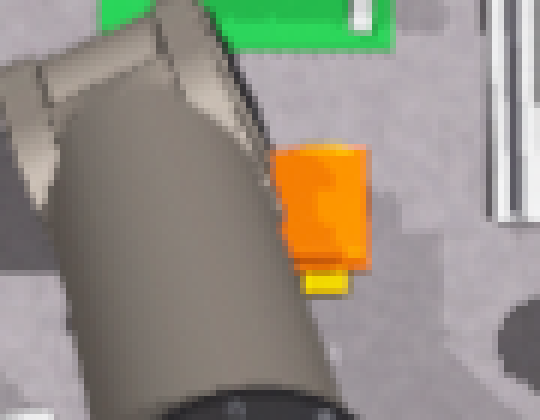

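carry_out:
  moves:
    - [0.001,-0.001,0.008,-0.01,0.03]
    - [0.0025,-0.0025,0.016,-0.01,0.03]
    - [0.0025,-0.0025,0.022,-0.01,0.03]
    - [0.0025,-0.0025,0.026,-0.01,0.03]
    - [0.0025,-0.0025,0.028,-0.01,0.03]
    - [0.0025,-0.0025,0.028,-0.01,0.03]
    - [0.0025,-0.0025,0.028,-0.01,0.03]
    - [0.0025,-0.0025,0.028,-0.01,0.03]

```text
clock: 22.9
tcp_pos: [0.4718, 0.0092, 0.2009]
orientation: [2.208, 2.234, 0.001]
contact_force: [-0.2, -0.4, 0.4]
grip_width: 0.0547
gripper_force: 42.7
```

carry_out:
  moves:
    - [0,0,0.001,0,0.03]
    - [0,0,0.0015,0,0.03]
    - [0,0,0.002,0,0.03]
    - [0,0,0.0025,0,0.03]
    - [0,0,0.003,0,0.03]
    - [0,0,0.003,0,0.03]
    - [0,0,0.003,0,0.03]
    - [0,0,0.003,0,0.03]

```text
clock: 23.7
tcp_pos: [0.4718, 0.0093, 0.1981]
orientation: [2.208, 2.234, 0.001]
contact_force: [-1.4, 0.3, 5.4]
grip_width: 0.0548
gripper_force: 44.7
```

```bash
python3 -c "
from h import *
go(.472,.0095,.041,90.7,False)"
```

```text
grasp [0.4719 0.0093 0.0431] psi 90.69 tilt 0.04 w 0.0548 F [-1.4  0.3  5.4] t 23.7 j7 -0.45
MOVE [0.0002 0.0001 0.0021] roll -0.0002
```

carry_out:
  moves:
    - [0,0,0,0,0.075]
    - [0,0,0,0,0.075]
    - [0,0,0,0,0.075]
    - [0,0,-0.03,0,0.075]
    - [0,0,-0.08,0,0.075]
    - [-0.02,0,-0.13,0.05,0.085]
    - [-0.06,0,-0.17,0.19,0.085]
    - [-0.1,0,-0.17,0.33,0.085]

```text
clock: 24.5
tcp_pos: [0.4742, -0.09, 0.3725]
orientation: [2.542, 1.837, 0.011]
contact_force: [1.7, 0.3, 0.7]
grip_width: 0.0851
gripper_force: 0.0
```

```bash
python3 -c "
from h import *
b=grab('top','t6.png')
for c in blobs(b,'orange',(170,200,262,265)): print(cv2.boundingRect(c),rect('top',c,.04))
for c in blobs(b,'white',(310,178,331,222)): print(cv2.boundingRect(c),rect('top',c,.114))
go(.567,-.3155,.2,2,False)"
```

```text
(194, 223, 22, 18) {'rect': array([0.4706, 0.0462]), 'cen': array([0.4705, 0.0478]), 'size': array([0.067, 0.054]), 'ang': 89.4}
(313, 185, 14, 24) {'rect': array([ 0.567 , -0.3155]), 'cen': array([ 0.5665, -0.3152]), 'size': array([0.073, 0.039]), 'ang': 2.2}
grasp [ 0.4742 -0.1004  0.2164] psi 70.63 tilt 0.47 w 0.0847 F [-0.2 -8.   0.1] t 24.6 j7 -0.36
MOVE [-0.1721  0.1587  0.0181] roll 1.1977
```

carry_out:
  moves:
    - [-0.025,0.02,0,0.13,0.085]
    - [-0.055,0.045,0,0.27,0.085]
    - [-0.085,0.075,0,0.41,0.085]
    - [-0.115,0.105,0,0.55,0.085]
    - [-0.14,0.13,0,0.69,0.085]
    - [-0.16,0.148,0,0.83,0.085]
    - [-0.172,0.158,0,0.97,0.085]
    - [-0.172,0.158,0.02,1.1,0.085]

```text
clock: 25.35
tcp_pos: [0.57, -0.3067, 0.3492]
orientation: [3.13, 0.226, 0.006]
contact_force: [-0.0, -0.3, -0.1]
grip_width: 0.0847
gripper_force: 0.0
```

```bash
python3 -c "
from h import *
go(.567,-.3155,.14,2,False)"
```

```text
grasp [ 0.5706 -0.3072  0.1942] psi 8.26 tilt 0.3 w 0.0847 F [-0.  -0.3 -0.1] t 25.4 j7 -1.05
MOVE [-0.005   0.0075  0.0542] roll 0.1093
```

carry_out:
  moves:
    - [-0.003,0.004,0.01,0.06,0.085]
    - [-0.005,0.0075,0.03,0.11,0.085]
    - [-0.005,0.0075,0.05,0.11,0.085]
    - [-0.005,0.0075,0.06,0.11,0.085]
    - [-0.005,0.0075,0.06,0.11,0.085]
    - [-0.005,0.0075,0.06,0.11,0.085]
    - [-0.005,0.0075,0.06,0.11,0.085]
    - [-0.005,0.0075,0.06,0.11,0.085]

```text
clock: 26.15
tcp_pos: [0.5656, -0.3118, 0.2888]
orientation: [3.14, 0.067, 0.003]
contact_force: [0.1, -1.2, 0.5]
grip_width: 0.0851
gripper_force: 0.0
```

```bash
python3 -c "
from h import *
go(.567,-.3155,.1055,2,False)"
```

```text
grasp [ 0.5659 -0.312   0.1338] psi 2.45 tilt 0.1 w 0.0851 F [ 0.1 -1.2  0.5] t 26.1 j7 -1.13
MOVE [0.0009 0.0036 0.0283] roll 0.0079
```

carry_out:
  moves:
    - [0.001,0.0036,0.01,0.005,0.085]
    - [0.001,0.0036,0.02,0.005,0.085]
    - [0.001,0.0036,0.028,0.005,0.085]
    - [0.001,0.0036,0.028,0.005,0.085]
    - [0.001,0.0036,0.028,0.005,0.02]
    - [0.001,0.0036,0.028,0.005,0.02]
    - [0.001,0.0036,0.028,0.005,0.02]
    - [0.001,0.0036,0.028,0.005,0.02]
  force: 50

```text
clock: 26.95
tcp_pos: [0.5667, -0.3153, 0.2603]
orientation: [3.141, 0.059, 0.002]
contact_force: [0.6, -0.6, 3.2]
grip_width: 0.0395
gripper_force: 52.9
```

```bash
python3 -c "
from h import *
go(.646,.199,.2,-.5)"
```

```text
grasp [ 0.5668 -0.3154  0.1053] psi 2.17 tilt 0.06 w 0.0395 F [ 0.6 -0.6  3.2] t 26.9 j7 -1.13
MOVE [ 0.0987 -0.511  -0.0948] roll 0.0466
```

carry_out:
  moves:
    - [0,0,-0.01,0,0.02]
    - [0,0,-0.035,0,0.02]
    - [0.002,-0.01,-0.07,0,0.02]
    - [0.008,-0.04,-0.095,0.01,0.02]
    - [0.015,-0.08,-0.095,0.02,0.02]
    - [0.023,-0.12,-0.095,0.03,0.02]
    - [0.031,-0.16,-0.095,0.04,0.02]
    - [0.039,-0.2,-0.095,0.046,0.02]

```text
clock: 27.75
tcp_pos: [0.5973, -0.1123, 0.3547]
orientation: [-3.142, 0.014, 0.002]
contact_force: [1.2, -0.9, -5.3]
grip_width: 0.0392
gripper_force: 52.1
```

carry_out:
  moves:
    - [0.006,-0.04,0,0,0.02]
    - [0.014,-0.08,0,0,0.02]
    - [0.022,-0.12,0,0,0.02]
    - [0.031,-0.165,0,0,0.02]
    - [0.04,-0.21,0,0,0.02]
    - [0.049,-0.25,0,0,0.02]
    - [0.058,-0.285,0,0,0.02]
    - [0.065,-0.305,0,0,0.02]

```text
clock: 28.55
tcp_pos: [0.6645, 0.195, 0.3544]
orientation: [-3.14, 0.006, 0.003]
contact_force: [-0.4, 0.6, -5.3]
grip_width: 0.0392
gripper_force: 51.9
```

```bash
python3 -c "
from h import *
a=grab('top','t7.png')
for c in blobs(a,'orange',(255,165,340,260)): print(cv2.boundingRect(c),rect('top',c,.082))
for c in blobs(a,'orange',(185,200,255,260)): print(cv2.boundingRect(c),rect('top',c,.04))
go(.646,.199,.034,-.5)"
```

```text
(308, 174, 21, 50) {'rect': array([ 0.5666, -0.312 ]), 'cen': array([ 0.5882, -0.3099]), 'size': array([0.155, 0.06 ]), 'ang': -0.1}
(193, 221, 48, 20) {'rect': array([0.4731, 0.0077]), 'cen': array([0.4724, 0.0034]), 'size': array([0.149, 0.058]), 'ang': -88.6}
grasp [0.6648 0.1987 0.1993] psi -0.07 tilt 0.25 w 0.0391 F [ 2.1  4.3 -4.9] t 28.6 j7 -2.0
MOVE [-0.0188  0.0004  0.1654] roll 0.0076
```

carry_out:
  moves:
    - [-0.01,-0.001,0.03,0,0.02]
    - [-0.018,-0.001,0.06,0,0.02]
    - [-0.018,-0.001,0.09,0,0.02]
    - [-0.018,-0.001,0.12,0,0.02]
    - [-0.018,-0.001,0.145,0.008,0.02]
    - [-0.018,-0.001,0.158,0.008,0.02]
    - [-0.018,-0.001,0.163,0.008,0.02]
    - [-0.018,-0.001,0.163,0.008,0.02]

```text
clock: 29.4
tcp_pos: [0.6474, 0.1916, 0.1917]
orientation: [3.141, -0.026, -0.001]
contact_force: [0.1, 0.8, -4.2]
grip_width: 0.0392
gripper_force: 51.9
```

```bash
python3 -c "
from h import *
go(.646,.199,.0283,-.5)"
```

```text
grasp [0.6474 0.1915 0.0367] psi -0.93 tilt 0.02 w 0.0392 F [ 0.1  0.8 -4.2] t 29.4 j7 -2.04
MOVE [-0.0015 -0.0074  0.0084] roll -0.0075
```

carry_out:
  moves:
    - [-0.0015,-0.004,0.001,-0.007,0.02]
    - [-0.0015,-0.007,0.003,-0.007,0.02]
    - [-0.0015,-0.007,0.005,-0.007,0.02]
    - [-0.0015,-0.007,0.007,-0.007,0.02]
    - [-0.0015,-0.007,0.0085,-0.007,0.02]
    - [-0.0015,-0.007,0.0085,-0.007,0.02]
    - [-0.0015,-0.007,0.0085,-0.007,0.06]
    - [-0.0015,-0.007,0.0085,-0.007,0.06]

```text
clock: 30.2
tcp_pos: [0.6465, 0.1988, 0.1839]
orientation: [-3.141, 0.015, -0.003]
contact_force: [-0.1, -1.2, -0.4]
grip_width: 0.06
gripper_force: 0.0
```

```bash
python3 -c "
from h import *
a=cv2.imread('pics/t7.png')
cv2.imwrite('pics/c5.png',cv2.resize(a[150:250,255:345],None,fx=6,fy=6,interpolation=3))
go(.567,-.313,.2,0)"
```

```text
grasp [0.6468 0.1989 0.0289] psi -0.54 tilt 0.1 w 0.06 F [-0.1 -1.2 -0.4] t 30.2 j7 -2.05
MOVE [-0.0747  0.5125 -0.1715] roll -0.0094
```

View pics/c5.png

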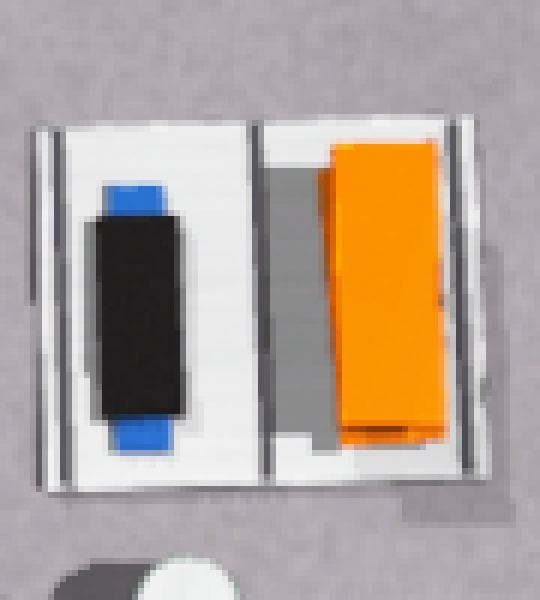

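```bash
python3 -c "
from h import *
f=lambda u,v: ray('top',255+u/6-.5,150+v/6-.5,.082)[:2]
t=f(385,143);b=f(394,428);print(t,b,(t+b)/2,np.linalg.norm(t-b),np.degrees(np.arctan2(*(t-b)[::-1])))
print(np.linalg.norm(f(330,143)-f(440,143)))
for c in [(48,125,50,488),(466,118,482,475)]: 
  q=f(c[0],c[1])-f(c[2],c[3]); print(np.degrees(np.arctan2(q[1],q[0])))
m=(t+b)/2; go(m[0],m[1],.2,2)"
```

```text
[ 0.6462379  -0.31608087] [ 0.49580496 -0.31748927] [ 0.57102143 -0.31678507] 0.15043952983147932 0.5364042630510499
0.05768604114269458
-0.054365548861558345
1.0673344496987893
grasp [0.6468 0.1989 0.0289] psi -0.54 tilt 0.1 w 0.06 F [-0.1 -1.2 -0.4] t 30.2 j7 -2.05
MOVE [-0.0706  0.5163 -0.1715] roll -0.0443
```

carry_out:
  moves:
    - [0,0,-0.03,0,0.06]
    - [0,0,-0.075,0,0.06]
    - [-0.004,0.02,-0.12,0,0.085]
    - [-0.01,0.06,-0.16,0,0.085]
    - [-0.016,0.105,-0.17,0,0.085]
    - [-0.022,0.15,-0.17,0,0.085]
    - [-0.028,0.195,-0.17,0,0.085]
    - [-0.034,0.235,-0.17,0,0.085]

```text
clock: 31.0
tcp_pos: [0.6095, -0.0387, 0.3543]
orientation: [3.141, -0.017, 0.003]
contact_force: [0.5, -0.8, 0.0]
grip_width: 0.085
gripper_force: 0.0
```

carry_out:
  moves:
    - [-0.006,0.045,0,0,0.085]
    - [-0.012,0.09,0,0,0.085]
    - [-0.018,0.135,0,0,0.085]
    - [-0.024,0.18,0,0,0.085]
    - [-0.03,0.22,0,0,0.085]
    - [-0.036,0.255,0,0,0.085]
    - [-0.04,0.277,0,0,0.085]
    - [-0.04,0.277,0,0,0.085]

```text
clock: 31.8
tcp_pos: [0.5655, -0.3175, 0.3538]
orientation: [3.138, -0.025, 0.001]
contact_force: [-1.0, -0.3, 0.0]
grip_width: 0.0849
gripper_force: 0.0
```

```bash
python3 -c "
from h import *
go(.567,-.314,.12,2)"
```

```text
grasp [ 0.5656 -0.318   0.1988] psi -0.92 tilt 0.18 w 0.0849 F [-1.  -0.3  0. ] t 31.8 j7 -1.17
MOVE [ 0.0013 -0.0042  0.0788] roll -0.051
```

carry_out:
  moves:
    - [0.004,-0.0015,0.03,-0.028,0.085]
    - [0.004,-0.0015,0.06,-0.028,0.085]
    - [0.004,-0.0015,0.085,-0.028,0.085]
    - [0.004,-0.0015,0.105,-0.028,0.085]
    - [0.004,-0.0015,0.115,-0.028,0.085]
    - [0.004,-0.0015,0.12,-0.028,0.085]
    - [0.004,-0.0015,0.12,-0.028,0.085]
    - [0.004,-0.0015,0.12,-0.028,0.085]

```text
clock: 32.6
tcp_pos: [0.5719, -0.3112, 0.2344]
orientation: [3.141, 0.03, 0.003]
contact_force: [0.3, 0.1, 0.6]
grip_width: 0.0851
gripper_force: 0.0
```

carry_out:
  moves:
    - [0,0,0,0,0.03]
    - [0,0,0,0,0.03]
    - [0,0,0,0,0.03]
    - [0,0,0,0,0.03]
    - [0,0,0,0,0.03]
    - [0,0,-0.01,0,0.03]
    - [0,0,-0.03,0,0.03]
    - [0,0,-0.06,0,0.03]
  force: 40

```text
clock: 33.4
tcp_pos: [0.5705, -0.3106, 0.2925]
orientation: [-3.14, -0.03, 0.006]
contact_force: [-0.6, 0.4, -0.0]
grip_width: 0.0553
gripper_force: 42.6
```

```bash
python3 -c "
from h import *
go(.472,.0065,.2,90.7,False)"
```

```text
grasp [ 0.5699 -0.3103  0.1375] psi 1.08 tilt 0.23 w 0.0553 F [-0.6  0.4 -0. ] t 33.4 j7 -1.16
MOVE [-0.0921 -0.3188 -0.0616] roll -1.5641
```

carry_out:
  moves:
    - [-0.003,-0.01,-0.04,0,0.03]
    - [-0.012,-0.04,-0.06,-0.1,0.03]
    - [-0.024,-0.08,-0.062,-0.24,0.03]
    - [-0.036,-0.12,-0.062,-0.38,0.03]
    - [-0.048,-0.165,-0.062,-0.52,0.03]
    - [-0.06,-0.21,-0.062,-0.66,0.03]
    - [-0.072,-0.25,-0.062,-0.8,0.03]
    - [-0.082,-0.285,-0.062,-0.94,0.03]

```text
clock: 34.2
tcp_pos: [0.4828, -0.0255, 0.3558]
orientation: [2.782, 1.459, 0.0]
contact_force: [0.2, 0.1, -1.1]
grip_width: 0.055
gripper_force: 42.6
```

```bash
python3 -c "
from h import *
a=grab('top','t8.png')
for c in blobs(a,'white',(310,178,331,222)): print(cv2.boundingRect(c),rect('top',c,.072))
for c in blobs(a,'orange',(295,165,340,260)): print(cv2.boundingRect(c),rect('top',c,.04))
go(.472,.0088,.09,90.7,False)"
```

```text
(313, 186, 14, 24) {'rect': array([ 0.5707, -0.3182]), 'cen': array([ 0.5706, -0.3183]), 'size': array([0.073, 0.039]), 'ang': 2.7}
(326, 178, 5, 44) {'rect': array([ 0.5647, -0.3451]), 'cen': array([ 0.5847, -0.3457]), 'size': array([0.137, 0.01 ]), 'ang': 0.8}
(308, 179, 21, 45) {'rect': array([ 0.5658, -0.3158]), 'cen': array([ 0.56  , -0.3032]), 'size': array([0.146, 0.054]), 'ang': 3.7}
grasp [ 0.4813 -0.0195  0.2007] psi 56.12 tilt 0.16 w 0.0552 F [-2.5  4.9 -1. ] t 34.2 j7 -0.77
MOVE [ 0.0181 -0.0232  0.1108] roll -0.6034
```

carry_out:
  moves:
    - [0.007,-0.01,0,-0.13,0.03]
    - [0.013,-0.018,0,-0.27,0.03]
    - [0.018,-0.023,0.02,-0.4,0.03]
    - [0.018,-0.023,0.05,-0.53,0.03]
    - [0.018,-0.023,0.08,-0.603,0.03]
    - [0.018,-0.023,0.105,-0.603,0.03]
    - [0.018,-0.023,0.118,-0.603,0.03]
    - [0.018,-0.023,0.118,-0.603,0.03]

```text
clock: 35.05
tcp_pos: [0.475, 0.0, 0.2361]
orientation: [-2.231, -2.21, 0.004]
contact_force: [0.1, 0.1, -0.4]
grip_width: 0.0552
gripper_force: 42.6
```

```bash
python3 -c "
from h import *
go(.472,.0088,.055,90.7,False)"
```

```text
grasp [ 0.4745 -0.      0.0811] psi 89.45 tilt 0.17 w 0.0552 F [ 0.1  0.1 -0.4] t 35.0 j7 -0.39
MOVE [ 0.0088 -0.0025  0.0261] roll -0.0217
```

carry_out:
  moves:
    - [0.004,-0.0025,0.008,-0.01,0.03]
    - [0.009,-0.0025,0.016,-0.022,0.03]
    - [0.009,-0.0025,0.022,-0.022,0.03]
    - [0.009,-0.0025,0.026,-0.022,0.03]
    - [0.009,-0.0025,0.026,-0.022,0.03]
    - [0.009,-0.0025,0.026,-0.022,0.03]
    - [0.009,-0.0025,0.026,-0.022,0.03]
    - [0.009,-0.0025,0.026,-0.022,0.03]

```text
clock: 35.85
tcp_pos: [0.4732, 0.0092, 0.2114]
orientation: [2.207, 2.235, 0.0]
contact_force: [0.2, -0.7, -0.6]
grip_width: 0.0547
gripper_force: 42.7
```

carry_out:
  moves:
    - [0,0,0.001,0,0.03]
    - [0,0,0.002,0,0.03]
    - [0,0,0.003,0,0.03]
    - [0,0,0.004,0,0.03]
    - [0,0,0.005,0,0.03]
    - [0,0,0.005,0,0.03]
    - [0,0,0.005,0,0.03]
    - [0,0,0.005,0,0.03]

```text
clock: 36.65
tcp_pos: [0.4733, 0.0095, 0.2085]
orientation: [2.206, 2.235, -0.002]
contact_force: [-7.8, -0.9, 35.0]
grip_width: 0.0549
gripper_force: 60.6
```

```bash
python3 -c "
from h import *
go(.472,.0088,.047,90.7,False)"
```

```text
grasp [0.4733 0.0092 0.0535] psi 90.74 tilt 0.1 w 0.0549 F [-7.8 -0.9 35. ] t 36.6 j7 -0.43
MOVE [-0.0004 -0.0013  0.0065] roll 0.0006
```

carry_out:
  moves:
    - [0,0,-0.0015,0,0.03]
    - [0,0,-0.0025,0,0.03]
    - [0,0,-0.0025,0,0.075]
    - [0,0,-0.0025,0,0.075]
    - [0,0,-0.0025,0,0.075]
    - [0,0,-0.03,0,0.075]
    - [0,0,-0.08,0,0.075]
    - [-0.02,0,-0.13,0.05,0.085]

```text
clock: 37.45
tcp_pos: [0.4731, -0.0073, 0.3338]
orientation: [-2.256, -2.183, -0.001]
contact_force: [1.7, -1.3, 0.6]
grip_width: 0.0844
gripper_force: 0.0
```

carry_out:
  moves:
    - [-0.03,0.01,-0.03,0.13,0.085]
    - [-0.07,0.02,-0.03,0.27,0.085]
    - [-0.11,0.03,-0.03,0.41,0.085]
    - [-0.15,0.045,-0.03,0.55,0.085]
    - [-0.19,0.06,-0.03,0.69,0.085]
    - [-0.23,0.075,-0.03,0.83,0.085]
    - [-0.27,0.09,-0.03,0.97,0.085]
    - [-0.3,0.1,-0.03,1.11,0.085]

```text
clock: 38.25
tcp_pos: [0.5623, -0.3157, 0.3621]
orientation: [3.073, 0.649, -0.001]
contact_force: [0.9, -0.0, 0.9]
grip_width: 0.0849
gripper_force: 0.0
```

```bash
python3 -c "
from h import *
a=grab('top','t9.png');b=grab('scene','s9.png')
for c in blobs(a,'orange',(185,200,255,260)): print(cv2.boundingRect(c),rect('top',c,.05))
go(.5705,-.318,.14,2.2,False)
cv2.imwrite('pics/c6.png',np.hstack([cv2.resize(b[130:280,230:400],None,fx=2.3,fy=2.3),cv2.resize(a[150:270,100:270],None,fx=2.3,fy=345/120)])[:,:,::-1])"
```

```text
(193, 221, 48, 20) {'rect': array([0.4723, 0.0069]), 'cen': array([ 0.4719, -0.0006]), 'size': array([0.148, 0.058]), 'ang': -89.0}
grasp [ 0.5616 -0.3184  0.2068] psi 23.73 tilt 0.17 w 0.0849 F [ 0.5  0.1 -0.6] t 38.4 j7 -0.78
MOVE [0.0084 0.003  0.0668] roll 0.3758
```

View pics/c6.png

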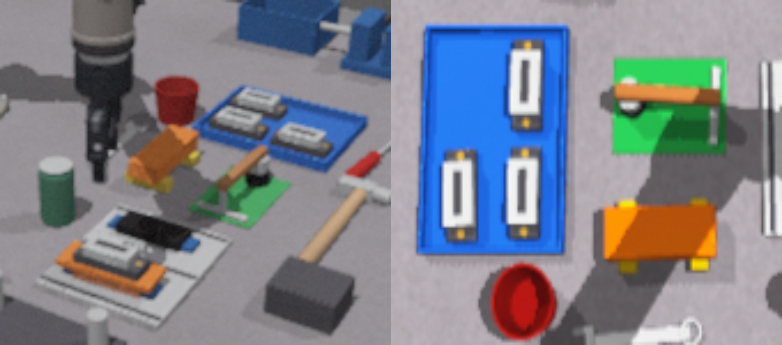

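carry_out:
  moves:
    - [0.004,0.002,0.01,0.13,0.085]
    - [0.0085,0.003,0.03,0.26,0.085]
    - [0.0085,0.003,0.05,0.376,0.085]
    - [0.0085,0.003,0.08,0.376,0.085]
    - [0.0085,0.003,0.1,0.376,0.085]
    - [0.0085,0.003,0.11,0.376,0.085]
    - [0.0085,0.003,0.11,0.376,0.085]
    - [0.0085,0.003,0.11,0.376,0.085]

```text
clock: 39.15
tcp_pos: [0.5715, -0.3119, 0.2533]
orientation: [3.14, 0.076, 0.001]
contact_force: [-0.2, 0.3, 0.3]
grip_width: 0.0854
gripper_force: 0.0
```

```bash
python3 -c "
from h import *
go(.5705,-.318,.0635,2.4,False)"
```

```text
grasp [ 0.5716 -0.312   0.0983] psi 2.77 tilt 0.05 w 0.0854 F [-0.2  0.3  0.3] t 39.1 j7 -1.12
MOVE [-0.0014  0.006   0.0348] roll 0.0065
```

carry_out:
  moves:
    - [-0.001,0.004,0.005,0.006,0.085]
    - [-0.001,0.006,0.015,0.006,0.085]
    - [-0.001,0.006,0.027,0.006,0.085]
    - [-0.001,0.006,0.034,0.006,0.085]
    - [-0.001,0.006,0.034,0.006,0.02]
    - [-0.001,0.006,0.034,0.006,0.02]
    - [-0.001,0.006,0.034,0.006,0.02]
    - [-0.001,0.006,0.034,0.006,0.02]
  force: 50

```text
clock: 39.95
tcp_pos: [0.5707, -0.3182, 0.2192]
orientation: [3.14, 0.066, 0.002]
contact_force: [-0.7, 0.2, 0.3]
grip_width: 0.0387
gripper_force: 53.0
```

```bash
python3 -c "
from h import *
go(.646,.289,.2,-.5)"
```

```text
grasp [ 0.5709 -0.3183  0.0642] psi 2.4 tilt 0.07 w 0.0387 F [-0.7  0.2  0.3] t 40.0 j7 -1.12
MOVE [ 0.1006 -0.6035 -0.136 ] roll 0.0506
```

carry_out:
  moves:
    - [0,0,-0.01,0,0.02]
    - [0,0,-0.035,0,0.02]
    - [0,0,-0.075,0,0.02]
    - [0.004,-0.02,-0.11,0.01,0.02]
    - [0.01,-0.06,-0.136,0.02,0.02]
    - [0.017,-0.1,-0.136,0.03,0.02]
    - [0.024,-0.145,-0.136,0.04,0.02]
    - [0.031,-0.19,-0.136,0.05,0.02]

```text
clock: 40.75
tcp_pos: [0.5928, -0.1254, 0.355]
orientation: [-3.142, 0.015, 0.001]
contact_force: [1.2, 0.0, -5.2]
grip_width: 0.0394
gripper_force: 52.4
```

carry_out:
  moves:
    - [0.005,-0.04,0,0,0.02]
    - [0.01,-0.08,0,0,0.02]
    - [0.016,-0.125,0,0,0.02]
    - [0.022,-0.17,0,0,0.02]
    - [0.028,-0.215,0,0,0.02]
    - [0.034,-0.26,0,0,0.02]
    - [0.04,-0.305,0,0,0.02]
    - [0.044,-0.34,0,0,0.02]

```text
clock: 41.55
tcp_pos: [0.6394, 0.216, 0.3545]
orientation: [-3.141, 0.009, 0.002]
contact_force: [0.6, 0.2, -5.7]
grip_width: 0.0394
gripper_force: 52.3
```

```bash
python3 -c "
from h import *
a=grab('top','t10.png')
for c in blobs(a,'orange',(295,165,340,260)): print(cv2.boundingRect(c),rect('top',c,.04))
go(.646,.289,.06,-.5)"
```

```text
(308, 178, 21, 46) {'rect': array([ 0.5667, -0.3155]), 'cen': array([ 0.57  , -0.3147]), 'size': array([0.148, 0.055]), 'ang': 3.8}
grasp [0.6385 0.2244 0.1996] psi 0.07 tilt 0.39 w 0.0391 F [ 1.1  9.3 -5. ] t 41.6 j7 -2.04
MOVE [ 0.0076 -0.0636  0.1401] roll 0.0099
```

carry_out:
  moves:
    - [0.003,-0.025,0.01,0.005,0.02]
    - [0.006,-0.05,0.03,0.01,0.02]
    - [0.0075,-0.068,0.06,0.01,0.02]
    - [0.0075,-0.07,0.09,0.01,0.02]
    - [0.0075,-0.07,0.115,0.01,0.02]
    - [0.0075,-0.07,0.135,0.01,0.02]
    - [0.0075,-0.07,0.145,0.01,0.02]
    - [0.0075,-0.07,0.145,0.01,0.02]

```text
clock: 42.4
tcp_pos: [0.6475, 0.2819, 0.2079]
orientation: [3.139, -0.029, -0.005]
contact_force: [0.1, 0.3, -5.4]
grip_width: 0.0392
gripper_force: 52.4
```

```bash
python3 -c "
from h import *
go(.646,.289,.029,-.5)"
```

```text
grasp [0.647  0.2816 0.0529] psi -1.05 tilt 0.22 w 0.0392 F [ 0.1  0.3 -5.4] t 42.4 j7 -2.16
MOVE [-0.001  -0.0074  0.0239] roll -0.0096
```

carry_out:
  moves:
    - [-0.001,-0.0035,0.006,-0.01,0.02]
    - [-0.001,-0.0065,0.012,-0.01,0.02]
    - [-0.001,-0.0065,0.016,-0.01,0.02]
    - [-0.001,-0.0065,0.019,-0.01,0.02]
    - [-0.001,-0.0065,0.019,-0.01,0.02]
    - [-0.001,-0.0065,0.019,-0.01,0.02]
    - [-0.001,-0.0065,0.019,-0.01,0.02]
    - [-0.001,-0.0065,0.019,-0.01,0.02]

```text
clock: 43.2
tcp_pos: [0.6475, 0.2891, 0.1909]
orientation: [-3.141, 0.013, -0.001]
contact_force: [-0.5, -0.0, -4.5]
grip_width: 0.0393
gripper_force: 52.5
```

carry_out:
  moves:
    - [0,0,0.001,0,0.02]
    - [0,0,0.002,0,0.02]
    - [0,0,0.003,0,0.02]
    - [0,0,0.004,0,0.02]
    - [0,0,0.0045,0,0.02]
    - [0,0,0.0045,0,0.02]
    - [0,0,0.0045,0,0.06]
    - [0,0,0.0045,0,0.06]

```text
clock: 44.0
tcp_pos: [0.648, 0.2894, 0.1871]
orientation: [-3.141, 0.013, -0.003]
contact_force: [0.2, 0.8, 0.3]
grip_width: 0.0597
gripper_force: 0.0
```

```bash
python3 -c "
from h import *
go(.566,-.3155,.2,3.5)"
```

```text
grasp [0.6483 0.2896 0.0321] psi -0.48 tilt 0.12 w 0.0597 F [0.2 0.8 0.3] t 44.0 j7 -2.16
MOVE [-0.0769  0.6056 -0.1686] roll -0.0694
```

carry_out:
  moves:
    - [0,0,-0.03,0,0.06]
    - [0,0,-0.075,0,0.06]
    - [-0.003,0.02,-0.12,0,0.085]
    - [-0.008,0.06,-0.16,0,0.085]
    - [-0.013,0.105,-0.168,0,0.085]
    - [-0.018,0.15,-0.168,0,0.085]
    - [-0.023,0.195,-0.168,0,0.085]
    - [-0.028,0.235,-0.168,0,0.085]

```text
clock: 44.8
tcp_pos: [0.6173, 0.0518, 0.3555]
orientation: [3.141, -0.015, 0.004]
contact_force: [0.3, 0.9, -0.8]
grip_width: 0.0846
gripper_force: 0.0
```

carry_out:
  moves:
    - [-0.006,0.045,0,-0.01,0.085]
    - [-0.012,0.09,0,-0.02,0.085]
    - [-0.018,0.135,0,-0.03,0.085]
    - [-0.024,0.18,0,-0.04,0.085]
    - [-0.03,0.225,0,-0.05,0.085]
    - [-0.036,0.27,0,-0.06,0.085]
    - [-0.042,0.315,0,-0.07,0.085]
    - [-0.048,0.355,0,-0.07,0.085]

```text
clock: 45.6
tcp_pos: [0.566, -0.3028, 0.3553]
orientation: [3.139, 0.096, 0.003]
contact_force: [-0.7, -0.0, -0.1]
grip_width: 0.085
gripper_force: 0.0
```

```bash
python3 -c "
from h import *
a=grab('top','t11.png')
for c in blobs(a,'white',(115,165,175,235)): print(cv2.boundingRect(c),rect('top',c,.037))
go(.566,-.3155,.09,3.5)"
```

```text
(123, 206, 12, 23) {'rect': array([0.5201, 0.2883]), 'cen': array([0.5206, 0.2884]), 'size': array([0.071, 0.035]), 'ang': 1.6}
(124, 167, 13, 23) {'rect': array([0.6464, 0.2871]), 'cen': array([0.6469, 0.2883]), 'size': array([0.071, 0.039]), 'ang': 1.8}
(151, 205, 13, 23) {'rect': array([0.522 , 0.1987]), 'cen': array([0.5225, 0.199 ]), 'size': array([0.071, 0.039]), 'ang': -0.5}
(152, 167, 13, 23) {'rect': array([0.6456, 0.1974]), 'cen': array([0.6462, 0.1981]), 'size': array([0.072, 0.039]), 'ang': 1.4}
grasp [ 0.5634 -0.3119  0.2003] psi 2.98 tilt 0.4 w 0.0854 F [-1.4 -7.2  0.8] t 45.6 j7 -1.12
MOVE [0.0023 0.0029 0.1104] roll -0.0091
```

carry_out:
  moves:
    - [0.002,0.003,0.03,-0.01,0.085]
    - [0.002,0.005,0.06,-0.01,0.085]
    - [0.002,0.005,0.085,-0.01,0.085]
    - [0.002,0.005,0.1,-0.01,0.085]
    - [0.002,0.005,0.105,-0.01,0.085]
    - [0.002,0.005,0.105,-0.01,0.085]
    - [0.002,0.005,0.105,-0.01,0.085]
    - [0.002,0.005,0.105,-0.01,0.085]

```text
clock: 46.45
tcp_pos: [0.5694, -0.3053, 0.2506]
orientation: [3.138, 0.113, 0.004]
contact_force: [-0.4, -0.9, 0.6]
grip_width: 0.0851
gripper_force: 0.0
```

```bash
python3 -c "
from h import *
go(.5667,-.3155,.038,3.7)"
```

```text
grasp [ 0.5698 -0.3055  0.0956] psi 4.11 tilt 0.14 w 0.0851 F [-0.4 -0.9  0.6] t 46.5 j7 -1.11
MOVE [-0.0039  0.0097  0.0576] roll 0.0072
```

carry_out:
  moves:
    - [-0.002,0.005,0.005,0.007,0.085]
    - [-0.004,0.0095,0.02,0.007,0.085]
    - [-0.004,0.0095,0.04,0.007,0.085]
    - [-0.004,0.0095,0.053,0.007,0.085]
    - [-0.004,0.0095,0.057,0.007,0.085]
    - [-0.004,0.0095,0.057,0.007,0.085]
    - [-0.004,0.0095,0.057,0.007,0.085]
    - [-0.004,0.0095,0.057,0.007,0.085]

```text
clock: 47.25
tcp_pos: [0.566, -0.315, 0.1929]
orientation: [3.139, 0.102, 0.002]
contact_force: [-0.4, -0.7, 0.2]
grip_width: 0.085
gripper_force: 0.0
```

```bash
python3 -c "
from h import *
go(.5667,-.3155,.038,3.7)"
```

```text
grasp [ 0.5662 -0.3151  0.0379] psi 3.71 tilt 0.09 w 0.085 F [-0.4 -0.7  0.2] t 47.2 j7 -1.1
MOVE [ 0.0005  0.0004 -0.    ] roll 0.0002
```

carry_out:
  moves:
    - [0,0,0,0,0.03]
    - [0,0,0,0,0.03]
    - [0,0,0,0,0.03]
    - [0,0,0,0,0.03]
    - [0,0,0,0,0.03]
    - [0,0,0,0,0.03]
    - [0,0,0,0,0.03]
    - [0,0,0,0,0.03]
  force: 40

```text
clock: 48.05
tcp_pos: [0.5658, -0.315, 0.1929]
orientation: [3.139, 0.102, 0.002]
contact_force: [-1.0, 0.2, 5.8]
grip_width: 0.0551
gripper_force: 43.1
```

```bash
python3 -c "
from h import *
go(.472,.0068,.2,90.7,False)"
```

```text
grasp [ 0.566  -0.3151  0.0379] psi 3.71 tilt 0.06 w 0.0551 F [-1.   0.2  5.8] t 48.0 j7 -1.1
MOVE [-0.0728 -0.3272 -0.1624] roll -1.5183
```

carry_out:
  moves:
    - [0,0,-0.015,0,0.03]
    - [0,0,-0.05,0,0.03]
    - [0,0,-0.095,0,0.03]
    - [-0.005,-0.03,-0.14,-0.1,0.03]
    - [-0.014,-0.07,-0.16,-0.24,0.03]
    - [-0.024,-0.115,-0.16,-0.38,0.03]
    - [-0.034,-0.16,-0.16,-0.52,0.03]
    - [-0.044,-0.2,-0.16,-0.66,0.03]

```text
clock: 48.85
tcp_pos: [0.5077, -0.1159, 0.3532]
orientation: [2.933, 1.123, 0.001]
contact_force: [-0.7, 1.3, -1.1]
grip_width: 0.0552
gripper_force: 42.7
```

```bash
python3 -c "
from h import *
go(.472,.0068,.1,90.7,False)"
```

```text
grasp [ 0.5078 -0.116   0.1982] psi 41.9 tilt 0.06 w 0.0552 F [-0.7  1.3 -1.1] t 48.9 j7 -0.81
MOVE [ 0.0553 -0.1154  0.0981] roll -0.8517
```

carry_out:
  moves:
    - [0.015,-0.03,0,-0.13,0.03]
    - [0.03,-0.06,0,-0.27,0.03]
    - [0.042,-0.09,0,-0.41,0.03]
    - [0.052,-0.11,0.01,-0.55,0.03]
    - [0.055,-0.116,0.03,-0.69,0.03]
    - [0.055,-0.116,0.055,-0.83,0.03]
    - [0.055,-0.116,0.08,-0.852,0.03]
    - [0.055,-0.116,0.095,-0.852,0.03]

```text
clock: 49.65
tcp_pos: [0.4723, 0.005, 0.2562]
orientation: [-2.214, -2.228, 0.002]
contact_force: [0.3, 0.8, -1.5]
grip_width: 0.0554
gripper_force: 42.7
```

```bash
python3 -c "
from h import *
go(.472,.0068,.065,90.7,False)"
```

```text
grasp [0.4721 0.0049 0.1012] psi 90.39 tilt 0.09 w 0.0554 F [ 0.3  0.8 -1.5] t 49.6 j7 -0.37
MOVE [ 0.0019 -0.      0.0362] roll -0.0055
```

carry_out:
  moves:
    - [0.001,0,0.008,-0.005,0.03]
    - [0.002,0,0.016,-0.005,0.03]
    - [0.002,0,0.024,-0.005,0.03]
    - [0.002,0,0.03,-0.005,0.03]
    - [0.002,0,0.033,-0.005,0.03]
    - [0.002,0,0.033,-0.005,0.03]
    - [0.002,0,0.033,-0.005,0.03]
    - [0.002,0,0.033,-0.005,0.03]

```text
clock: 50.45
tcp_pos: [0.4731, 0.0072, 0.2244]
orientation: [2.209, 2.233, 0.001]
contact_force: [-0.3, -0.5, -0.8]
grip_width: 0.0554
gripper_force: 42.7
```

```bash
python3 -c "
from h import *
go(.472,.0068,.058,90.7,False)"
```

```text
grasp [0.4732 0.0072 0.0694] psi 90.62 tilt 0.04 w 0.0554 F [-0.3 -0.5 -0.8] t 50.5 j7 -0.4
MOVE [-0.0004 -0.0013  0.0114] roll -0.0014
```

carry_out:
  moves:
    - [0,-0.001,0.001,0,0.03]
    - [0,-0.001,0.002,0,0.03]
    - [0,-0.001,0.003,0,0.03]
    - [0,-0.001,0.004,0,0.03]
    - [0,-0.001,0.005,0,0.03]
    - [0,-0.001,0.006,0,0.03]
    - [0,-0.001,0.006,0,0.03]
    - [0,-0.001,0.006,0,0.03]

```text
clock: 51.25
tcp_pos: [0.4729, 0.0072, 0.219]
orientation: [2.208, 2.232, 0.003]
contact_force: [0.1, -0.6, 7.9]
grip_width: 0.0548
gripper_force: 48.1
```

carry_out:
  moves:
    - [0,0,0,0,0.075]
    - [0,0,0,0,0.075]
    - [0,0,0,0,0.075]
    - [0,0,-0.03,0,0.075]
    - [0,0,-0.07,0,0.085]
    - [-0.03,0.02,-0.11,0,0.085]
    - [-0.075,0.05,-0.13,0,0.085]
    - [-0.12,0.08,-0.13,0,0.085]

```text
clock: 52.05
tcp_pos: [0.5465, -0.1005, 0.3506]
orientation: [2.204, 2.233, 0.005]
contact_force: [1.1, 0.5, -0.2]
grip_width: 0.0848
gripper_force: 0.0
```

carry_out:
  moves:
    - [-0.04,0.01,0,0,0.085]
    - [-0.08,0.02,0,0,0.085]
    - [-0.12,0.03,0,0,0.085]
    - [-0.16,0.04,0,0,0.085]
    - [-0.16,0.04,0,0,0.085]
    - [-0.16,0.04,0,0,0.085]
    - [-0.16,0.04,0,0,0.085]
    - [-0.16,0.04,0,0,0.085]

```text
clock: 52.85
tcp_pos: [0.587, -0.2578, 0.3472]
orientation: [-2.206, -2.236, -0.001]
contact_force: [0.6, 0.6, 0.6]
grip_width: 0.0855
gripper_force: 0.0
```

```bash
python3 -c "
from h import *
a=grab('top','t12.png');b=grab('scene','s12.png')
for col,roi,z in [('orange',(185,205,255,260),.06),('green',(190,160,255,212),.004),('red',(125,225,200,285),.07),('wood',(190,165,255,205),.062)]:
    for c in blobs(a,col,roi,30): print(col,cv2.boundingRect(c),rect('top',c,z))
go(.472,.0068,.2,0)
cv2.imwrite('pics/c7.png',np.hstack([cv2.resize(b[140:270,230:350],None,fx=2.7,fy=2.7),cv2.resize(a[160:280,125:345],None,fx=2.1,fy=351/120)])[:,:,::-1])"
```

```text
orange (192, 221, 47, 20) {'rect': array([0.4713, 0.0108]), 'cen': array([0.4728, 0.0264]), 'size': array([0.145, 0.06 ]), 'ang': 89.4}
green (197, 171, 49, 32) {'rect': array([ 0.622 , -0.0014]), 'cen': array([0.6177, 0.0015]), 'size': array([0.158, 0.103]), 'ang': 89.5}
red (144, 242, 28, 26) {'rect': array([0.3977, 0.1864]), 'cen': array([0.3973, 0.1883]), 'size': array([0.084, 0.077]), 'ang': 89.4}
wood (197, 179, 46, 8) {'rect': array([ 0.6232, -0.003 ]), 'cen': array([ 0.6242, -0.0018]), 'size': array([0.143, 0.019]), 'ang': 86.2}
grasp [ 0.587  -0.2582  0.1923] psi 90.74 tilt 0.01 w 0.0849 F [ 1. -0.  0.] t 53.0 j7 0.18
MOVE [ 0.2665 -0.1115 -0.0076] roll -1.5579
```

View pics/c7.png

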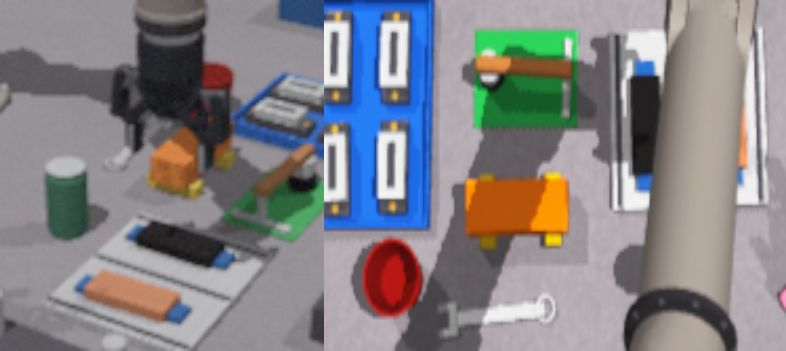

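```bash
python3 -c "
from h import *
go(.622,-.004,.14,86.2,False)
b=cv2.imread('pics/s12.png')[:,:,::-1].copy(); h=cv2.cvtColor(b,cv2.COLOR_RGB2HSV)
print(h[248,278],b[248,278])
x0,y0=245,235
m=cv2.inRange(h,np.array((4,70,120)),np.array((16,170,255)))[y0:265,x0:320]
for c in cv2.findContours(m,0,1,offset=(x0,y0))[0]:
  if cv2.contourArea(c)>50: print(cv2.boundingRect(c),rect('scene',c,.03))
"
```

```text
grasp [ 0.587  -0.2582  0.1923] psi 90.74 tilt 0.01 w 0.0849 F [ 1. -0.  0.] t 53.0 j7 0.18
MOVE [0.2537 0.0383 0.0524] roll 0.0793
[ 10 119 197] [197 137 105]
(262, 240, 34, 19) {'rect': array([ 0.5771, -0.3314]), 'cen': array([ 0.5756, -0.3314]), 'size': array([0.111, 0.06 ]), 'ang': 2.8}
```

carry_out:
  moves:
    - [0.04,0.006,0,0.02,0.085]
    - [0.08,0.011,0,0.04,0.085]
    - [0.12,0.017,0,0.06,0.085]
    - [0.16,0.022,0,0.079,0.085]
    - [0.2,0.028,0,0.079,0.085]
    - [0.23,0.033,0.02,0.079,0.085]
    - [0.252,0.036,0.04,0.079,0.085]
    - [0.252,0.036,0.05,0.079,0.085]

```text
clock: 53.75
tcp_pos: [0.6195, -0.0019, 0.296]
orientation: [-2.286, -2.151, -0.001]
contact_force: [-0.8, -0.2, 0.2]
grip_width: 0.0851
gripper_force: 0.0
```

```bash
python3 -c "
from h import *
go(.622,-.004,.09,86.2,False)"
```

```text
grasp [ 0.6193 -0.0015  0.141 ] psi 86.53 tilt 0.16 w 0.0851 F [-0.8 -0.2  0.2] t 53.8 j7 -0.34
MOVE [-0.0025  0.003   0.051 ] roll 0.0057
```

carry_out:
  moves:
    - [-0.0025,0.003,0.02,0.005,0.085]
    - [-0.0025,0.003,0.045,0.005,0.085]
    - [-0.0025,0.003,0.065,0.005,0.085]
    - [-0.0025,0.003,0.08,0.005,0.085]
    - [-0.0025,0.003,0.08,0.005,0.085]
    - [-0.0025,0.003,0.08,0.005,0.085]
    - [-0.0025,0.003,0.08,0.005,0.085]
    - [-0.0025,0.003,0.08,0.005,0.085]

```text
clock: 54.55
tcp_pos: [0.6234, -0.0099, 0.2184]
orientation: [2.3, 2.138, 0.002]
contact_force: [-0.4, -0.8, -1.1]
grip_width: 0.0849
gripper_force: 0.0
```

```bash
python3 -c "
from h import *
a=grab('top','t13.png')
x0,y0=300,175
h=cv2.cvtColor(a,cv2.COLOR_RGB2HSV); m=cv2.inRange(h,np.array((4,70,120)),np.array((16,170,255)))[y0:230,x0:340]
for c in cv2.findContours(m,0,1,offset=(x0,y0))[0]:
  if cv2.contourArea(c)>50: print(cv2.boundingRect(c),rect('top',c,.03))
for c in blobs(a,'wood',(185,160,260,212),20): print('wood',cv2.boundingRect(c),rect('top',c,.066))
for c in blobs(a,'red',(125,225,200,285),30): print(cv2.boundingRect(c),rect('top',c,.07))
for c in blobs(a,'orange',(185,205,255,260)): print(cv2.boundingRect(c),rect('top',c,.06))
go(.622,-.004,.061,86.2,False)"
```

```text
(310, 183, 17, 35) {'rect': array([ 0.57  , -0.3157]), 'cen': array([ 0.57  , -0.3161]), 'size': array([0.109, 0.048]), 'ang': 3.2}
wood (234, 181, 9, 6) {'rect': array([ 0.6191, -0.0616]), 'cen': array([ 0.6199, -0.0636]), 'size': array([0.025, 0.016]), 'ang': 89.5}
(144, 242, 28, 26) {'rect': array([0.3983, 0.1882]), 'cen': array([0.3976, 0.1878]), 'size': array([0.08, 0.08]), 'ang': -63.5}
grasp [ 0.6236 -0.0098  0.0632] psi 85.82 tilt 0.1 w 0.0849 F [ 0.3 -0.1 -0.4] t 54.6 j7 -0.38
MOVE [ 0.0057 -0.002   0.0022] roll -0.0067
```

carry_out:
  moves:
    - [0.003,-0.001,0.001,-0.005,0.085]
    - [0.0055,-0.002,0.002,-0.005,0.085]
    - [0.0055,-0.002,0.002,-0.005,0.085]
    - [0.0055,-0.002,0.002,-0.005,0]
    - [0.0055,-0.002,0.002,-0.005,0]
    - [0.0055,-0.002,0.002,-0.005,0]
    - [0.0055,-0.002,0.002,-0.005,0]
    - [0.0055,-0.002,0.002,-0.005,0]
  force: 70

```text
clock: 55.4
tcp_pos: [0.6215, -0.0043, 0.2153]
orientation: [2.296, 2.144, 0.001]
contact_force: [0.1, 0.1, 1.6]
grip_width: 0.0167
gripper_force: 70.6
```

carry_out:
  moves:
    - [0,0,0,0,0]
    - [0,0,0,0,0]
    - [0,0,0,0,0]
    - [0,0,0,0,0]
    - [0,0,0,0,0]
    - [0,0,0,0,0]
    - [0,0,0,0,0]
    - [0,0,0,0,0]

```text
clock: 56.2
tcp_pos: [0.6215, -0.0043, 0.2153]
orientation: [2.296, 2.144, 0.0]
contact_force: [1.7, -1.0, 3.0]
grip_width: 0.0167
gripper_force: 70.7
```

```bash
python3 -c "
from h import *
go(.398,.187+.055,.2,270,False)"
```

```text
grasp [ 0.6215 -0.0043  0.0603] psi 86.1 tilt 0.03 w 0.0167 F [ 1.7 -1.   3. ] t 56.2 j7 -0.39
MOVE [ 0.2305 -0.2397 -0.1398] roll 3.0735
```

carry_out:
  moves:
    - [0,0,-0.01,0,0]
    - [0,0,-0.03,0,0]
    - [0,0,-0.06,0,0]
    - [0,0,-0.1,-0.05,0]
    - [0,0,-0.13,-0.15,0]
    - [0.01,-0.01,-0.14,-0.29,0]
    - [0.03,-0.03,-0.14,-0.43,0]
    - [0.06,-0.06,-0.14,-0.57,0]

```text
clock: 57.0
tcp_pos: [0.5654, 0.0585, 0.3556]
orientation: [1.597, 2.704, -0.001]
contact_force: [0.3, 0.7, -2.6]
grip_width: 0.0165
gripper_force: 70.1
```

```bash
python3 -c "
from h import *
go(.398,.243,.2,270,False)"
```

```text
grasp [0.5655 0.0583 0.2006] psi 118.87 tilt 0.06 w 0.0165 F [ 0.3  0.7 -2.6] t 57.0 j7 0.08
MOVE [ 0.2426 -0.0575  0.0004] roll -2.6378
```

carry_out:
  moves:
    - [0.025,-0.006,0,-0.13,0]
    - [0.055,-0.013,0,-0.27,0]
    - [0.085,-0.02,0,-0.41,0]
    - [0.115,-0.027,0,-0.55,0]
    - [0.145,-0.034,0,-0.69,0]
    - [0.175,-0.041,0,-0.83,0]
    - [0.2,-0.047,0,-0.97,0]
    - [0.22,-0.052,0,-1.11,0]

```text
clock: 57.8
tcp_pos: [0.4122, 0.2285, 0.3553]
orientation: [0.077, -3.14, 0.002]
contact_force: [1.2, 0.0, -2.0]
grip_width: 0.0164
gripper_force: 70.1
```

carry_out:
  moves:
    - [0,0,0,-0.14,0]
    - [0,0,0,-0.28,0]
    - [0,0,0,-0.42,0]
    - [0,0,0,-0.56,0]
    - [0,0,0,-0.7,0]
    - [0,0,0,-0.84,0]
    - [0,0,0,-0.98,0]
    - [0,0,0,-1.12,0]

```text
clock: 58.6
tcp_pos: [0.4135, 0.2272, 0.3551]
orientation: [1.73, -2.62, 0.002]
contact_force: [-0.4, 0.2, -2.1]
grip_width: 0.0168
gripper_force: 70.1
```

```bash
python3 -c "
from h import *
go(.398,.243,.17,270,False)
a=grab('top','t14.png');b=grab('scene','s14.png')
for c in blobs(a,'red',(125,225,200,285),30): print(cv2.boundingRect(c),rect('top',c,.07))
cv2.imwrite('pics/c8.png',np.hstack([cv2.resize(b[110:210,250:400],None,fx=2.6,fy=3.4),cv2.resize(a[190:310,90:240],None,fx=2.6,fy=340/120)])[:,:,::-1])"
```

```text
grasp [0.4134 0.227  0.2001] psi -113.13 tilt 0.1 w 0.0168 F [-0.4  0.2 -2.1] t 58.6 j7 1.69
MOVE [-0.0087  0.0204  0.0301] roll -0.4036
(149, 242, 23, 17) {'rect': array([0.4183, 0.1741]), 'cen': array([0.4167, 0.1741]), 'size': array([0.079, 0.029]), 'ang': 57.6}
```

View pics/c8.png

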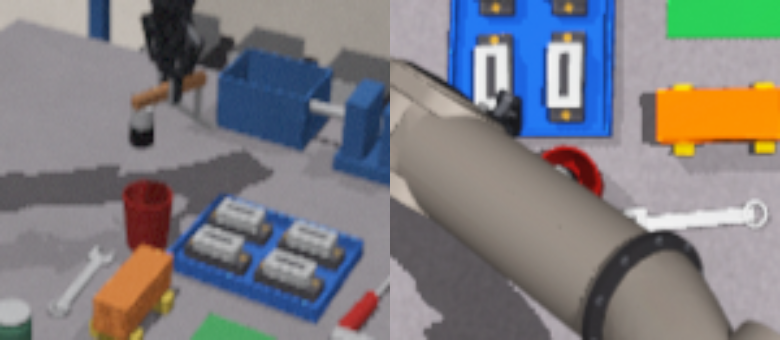

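carry_out:
  moves:
    - [-0.003,0.007,0,-0.1,0]
    - [-0.006,0.014,0,-0.2,0]
    - [-0.009,0.02,0,-0.3,0]
    - [-0.009,0.02,0.01,-0.4,0]
    - [-0.009,0.02,0.02,-0.404,0]
    - [-0.009,0.02,0.03,-0.404,0]
    - [-0.009,0.02,0.03,-0.404,0]
    - [-0.009,0.02,0.03,-0.404,0]

```text
clock: 59.5
tcp_pos: [0.3993, 0.2437, 0.325]
orientation: [2.213, -2.229, -0.0]
contact_force: [-0.7, 0.3, -1.8]
grip_width: 0.0168
gripper_force: 70.0
```

```bash
python3 -c "
from h import *
go(.398,.243,.096,270,False)
b=grab('scene','s15.png')
h=cv2.cvtColor(b,cv2.COLOR_RGB2HSV)
m=cv2.inRange(h,np.array((0,150,50)),np.array((4,255,255)))|cv2.inRange(h,np.array((174,150,50)),np.array((180,255,255)))
for c in cv2.findContours(m[140:215,280:340],0,1,offset=(280,140))[0]:
  if cv2.contourArea(c)>50: print('red',cv2.boundingRect(c))
print('pred rim centre',proj('scene',(.398,.187,.07)),'base',proj('scene',(.398,.187,0)), 'pred tip',proj('scene',(.398,.187,.114)))
cv2.imwrite('pics/c9.png',cv2.resize(b[130:200,270:350],None,fx=7,fy=7,interpolation=0)[:,:,::-1])"
```

```text
grasp [0.3992 0.2437 0.17  ] psi -90.42 tilt 0.05 w 0.0168 F [-0.7  0.3 -1.8] t 59.5 j7 1.93
MOVE [0.0006 0.0011 0.074 ] roll -0.0074
red (298, 163, 18, 20)
pred rim centre [306.63335439 166.00746098] base [306.25461349 180.69289786] pred tip [306.87906879 156.48004195]
```

View pics/c9.png

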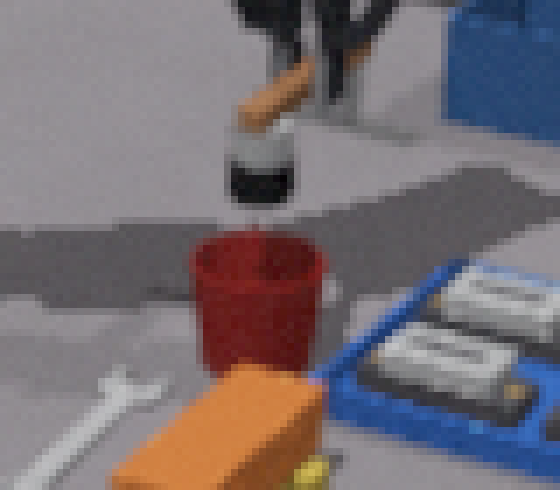

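carry_out:
  moves:
    - [0.0005,0.001,0.015,0,0]
    - [0.0005,0.001,0.03,0,0]
    - [0.0005,0.001,0.045,0,0]
    - [0.0005,0.001,0.06,0,0]
    - [0.0005,0.001,0.07,0,0]
    - [0.0005,0.001,0.076,0,0]
    - [0.0005,0.001,0.076,0,0]
    - [0.0005,0.001,0.076,0,0]

```text
clock: 60.35
tcp_pos: [0.3984, 0.2435, 0.2493]
orientation: [-2.215, 2.227, 0.0]
contact_force: [-0.4, 0.4, -1.8]
grip_width: 0.0167
gripper_force: 70.1
```

carry_out:
  moves:
    - [0,0,0,0,0]
    - [0,0,0,0,0]
    - [0,0,0,0,0]
    - [0,0,0,0,0]
    - [0,0,-0.015,0,0]
    - [0,0,-0.035,0,0]
    - [0,0,-0.06,0,0]
    - [0,0,-0.085,0,0]

```text
clock: 61.15
tcp_pos: [0.3981, 0.2432, 0.335]
orientation: [2.215, -2.227, -0.0]
contact_force: [0.4, -0.4, -1.7]
grip_width: 0.017
gripper_force: 70.0
```

carry_out:
  moves:
    - [0,0,-0.02,0,0]
    - [0,0,-0.03,0.1,0]
    - [0,0,-0.03,0.24,0]
    - [0,0,-0.03,0.38,0]
    - [0,0,-0.03,0.52,0]
    - [0,0,-0.03,0.66,0]
    - [0,0,-0.03,0.8,0]
    - [0,0,-0.03,0.94,0]

```text
clock: 61.95
tcp_pos: [0.3981, 0.2433, 0.3642]
orientation: [-0.958, 2.992, -0.0]
contact_force: [0.9, 0.2, -2.2]
grip_width: 0.0168
gripper_force: 70.2
```

```bash
python3 -c "
from h import *
go(.570,-.316-.056,.2,90,False)"
```

```text
grasp [0.3981 0.2432 0.2092] psi -144.49 tilt 0.02 w 0.0168 F [ 0.9  0.2 -2.2] t 62.0 j7 1.18
MOVE [ 0.2174 -0.6006  0.0094] roll 2.1905
```

carry_out:
  moves:
    - [0.01,-0.03,0,0.12,0]
    - [0.023,-0.065,0,0.26,0]
    - [0.037,-0.103,0,0.4,0]
    - [0.051,-0.141,0,0.54,0]
    - [0.065,-0.18,0,0.68,0]
    - [0.079,-0.218,0,0.82,0]
    - [0.093,-0.257,0,0.96,0]
    - [0.107,-0.295,0,1.1,0]

```text
clock: 62.75
tcp_pos: [0.4843, -0.0602, 0.3644]
orientation: [0.747, 3.051, -0.0]
contact_force: [1.1, -0.2, -1.8]
grip_width: 0.0165
gripper_force: 70.2
```

```bash
python3 -c "
from h import *
go(.570,-.372,.2,90,False)"
```

```text
grasp [ 0.4843 -0.0602  0.2094] psi 152.48 tilt 0.03 w 0.0165 F [ 1.1 -0.2 -1.8] t 62.8 j7 0.88
MOVE [-0.2201 -0.2369  0.0095] roll 1.0904
```

carry_out:
  moves:
    - [-0.025,-0.027,0,0.13,0]
    - [-0.053,-0.057,0,0.27,0]
    - [-0.081,-0.087,0,0.41,0]
    - [-0.109,-0.117,0,0.55,0]
    - [-0.137,-0.147,0,0.69,0]
    - [-0.165,-0.177,0,0.83,0]
    - [-0.193,-0.207,0,0.97,0]
    - [-0.22,-0.237,0,1.09,0]

```text
clock: 63.55
tcp_pos: [0.5718, -0.3713, 0.364]
orientation: [-2.22, -2.222, 0.0]
contact_force: [-0.0, 1.5, -1.7]
grip_width: 0.017
gripper_force: 70.2
```

carry_out:
  moves:
    - [0,0,0,0,0]
    - [0,0,0.02,0,0]
    - [0,0,0.04,0,0]
    - [0,0,0.06,0,0]
    - [0,0,0.08,0,0]
    - [0,0,0.09,0,0]
    - [0,0,0.09,0,0]
    - [0,0,0.09,0,0]

```text
clock: 64.35
tcp_pos: [0.5718, -0.3698, 0.2748]
orientation: [2.214, 2.228, 0.001]
contact_force: [1.2, -0.8, -0.2]
grip_width: 0.0169
gripper_force: 70.1
```

```bash
python3 -c "
from h import *
go(.570,-.372,.09,90,False)
a=grab('top','t16.png');b=grab('scene','s16.png')
for c in blobs(a,'red',(115,215,210,295),30): print(cv2.boundingRect(c),rect('top',c,.07))
for c in blobs(a,'orange',(185,205,255,260)): print(cv2.boundingRect(c),rect('top',c,.06))
for c in blobs(a,'green',(190,160,255,212)): print(cv2.boundingRect(c),rect('top',c,.004))
print(proj('scene',(.57,-.316,.03)),proj('scene',(.57,-.316,.06)))
cv2.imwrite('pics/c10.png',cv2.resize(b[200:290,230:330],None,fx=6,fy=6,interpolation=0)[:,:,::-1])"
```

```text
grasp [ 0.5719 -0.3698  0.1198] psi 90.37 tilt 0.04 w 0.0169 F [ 1.2 -0.8 -0.2] t 64.3 j7 0.33
MOVE [-0.0022 -0.002   0.0298] roll 0.0064
(144, 242, 28, 26) {'rect': array([0.3977, 0.1864]), 'cen': array([0.3973, 0.1883]), 'size': array([0.084, 0.077]), 'ang': 89.4}
(192, 220, 49, 21) {'rect': array([0.472 , 0.0073]), 'cen': array([ 0.4654, -0.0128]), 'size': array([0.151, 0.06 ]), 'ang': -88.4}
(197, 171, 49, 33) {'rect': array([ 0.6203, -0.0014]), 'cen': array([ 0.6222, -0.001 ]), 'size': array([0.158, 0.107]), 'ang': 89.5}
[279.04433858 245.8865833 ] [278.9594462  238.36895036]
```

View pics/c10.png

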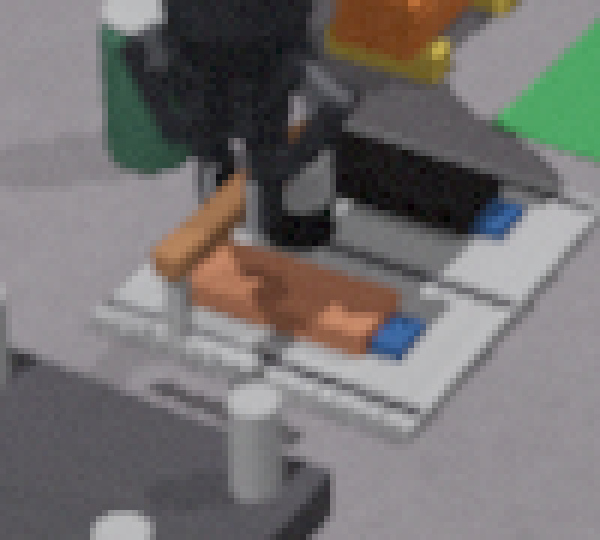

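carry_out:
  moves:
    - [-0.001,-0.001,0.008,0,0]
    - [-0.002,-0.002,0.016,0,0]
    - [-0.002,-0.002,0.023,0,0]
    - [-0.002,-0.002,0.028,0,0]
    - [-0.002,-0.002,0.031,0,0]
    - [-0.002,-0.002,0.032,0,0]
    - [-0.002,-0.002,0.032,0,0]
    - [-0.002,-0.002,0.032,0,0]

```text
clock: 65.25
tcp_pos: [0.5697, -0.3719, 0.2425]
orientation: [2.214, 2.228, 0.0]
contact_force: [0.3, -0.4, -3.4]
grip_width: 0.0168
gripper_force: 70.1
```

carry_out:
  moves:
    - [0,0,0.0005,0,0]
    - [0,0,0.001,0,0]
    - [0,0,0.0015,0,0]
    - [0,0,0.002,0,0]
    - [0,0,0.002,0,0]
    - [0,0,0.002,0,0]
    - [0,0,0.002,0,0]
    - [0,0,0.002,0,0]

```text
clock: 66.05
tcp_pos: [0.5697, -0.3723, 0.241]
orientation: [2.214, 2.227, 0.0]
contact_force: [-1.2, -1.6, 5.7]
grip_width: 0.0165
gripper_force: 71.2
```

carry_out:
  moves:
    - [0,0,-0.01,0,0]
    - [0,0,-0.03,0,0]
    - [0,0,-0.06,0,0]
    - [0.02,0,-0.09,0,0]
    - [0.055,0.008,-0.1,0,0]
    - [0.095,0.014,-0.1,0,0]
    - [0.135,0.02,-0.1,0,0]
    - [0.175,0.026,-0.1,0,0]

```text
clock: 66.85
tcp_pos: [0.5943, -0.1949, 0.3404]
orientation: [-2.214, -2.228, -0.0]
contact_force: [0.6, 0.8, -2.8]
grip_width: 0.0168
gripper_force: 70.2
```

```bash
python3 -c "
from h import *
go(.6205,-.0024,.1,89,False)"
```

```text
grasp [ 0.5943 -0.1949  0.1854] psi 90.35 tilt 0.01 w 0.0168 F [ 0.6  0.8 -2.8] t 66.8 j7 0.07
MOVE [0.1923 0.0274 0.0855] roll 0.0236
```

carry_out:
  moves:
    - [0.035,0.005,0,0.005,0]
    - [0.075,0.011,0,0.01,0]
    - [0.115,0.017,0,0.02,0]
    - [0.155,0.022,0.01,0.024,0]
    - [0.185,0.026,0.03,0.024,0]
    - [0.193,0.0275,0.06,0.024,0]
    - [0.193,0.0275,0.085,0.024,0]
    - [0.193,0.0275,0.1,0.024,0]

```text
clock: 67.65
tcp_pos: [0.6199, -0.0029, 0.2381]
orientation: [-2.238, -2.201, 0.003]
contact_force: [-0.4, -1.0, -2.5]
grip_width: 0.0165
gripper_force: 70.1
```

```bash
python3 -c "
from h import *
go(.6205,-.0024,.0625,89,False)
a=grab('top','t17.png')
for c in blobs(a,'green',(180,155,265,215)): print(cv2.boundingRect(c),rect('top',c,.004))
"
```

```text
grasp [ 0.6194 -0.0029  0.0831] psi 89.04 tilt 0.18 w 0.0165 F [-0.4 -1.  -2.5] t 67.7 j7 -0.33
MOVE [0.0005 0.0011 0.0206] roll 0.0008
(229, 171, 17, 32) {'rect': array([ 0.6215, -0.054 ]), 'cen': array([ 0.6365, -0.0618]), 'size': array([0.104, 0.053]), 'ang': -0.1}
```

carry_out:
  moves:
    - [0.0005,0.001,0.006,0,0]
    - [0.0005,0.001,0.012,0,0]
    - [0.0005,0.001,0.016,0,0]
    - [0.0005,0.001,0.019,0,0]
    - [0.0005,0.001,0.0205,0,0]
    - [0.0005,0.001,0.0215,0,0]
    - [0.0005,0.001,0.022,0,0]
    - [0.0005,0.001,0.022,0,0]

```text
clock: 68.5
tcp_pos: [0.6219, -0.0031, 0.2183]
orientation: [2.241, 2.201, 0.0]
contact_force: [0.2, -0.0, -1.5]
grip_width: 0.0169
gripper_force: 70.1
```

```bash
python3 -c "
from h import *
go(.6205,-.0024,.0603,89,False)
"
```

```text
grasp [ 0.622  -0.0031  0.0633] psi 88.97 tilt 0.02 w 0.0169 F [ 0.2 -0.  -1.5] t 68.5 j7 -0.35
MOVE [ 0.0007 -0.0015  0.003 ] roll -0.0006
```

carry_out:
  moves:
    - [0.0005,-0.001,0.001,0,0]
    - [0.0005,-0.001,0.002,0,0]
    - [0.0005,-0.001,0.0025,0,0]
    - [0.0005,-0.001,0.003,0,0]
    - [0.0005,-0.001,0.003,0,0]
    - [0.0005,-0.001,0.003,0,0]
    - [0.0005,-0.001,0.003,0,0]
    - [0.0005,-0.001,0.003,0,0]

```text
clock: 69.3
tcp_pos: [0.6209, -0.0027, 0.2153]
orientation: [2.241, 2.201, -0.0]
contact_force: [-1.4, -1.0, 1.5]
grip_width: 0.0164
gripper_force: 70.5
```

carry_out:
  moves:
    - [0,0,0,0,0.03]
    - [0,0,0,0,0.06]
    - [0,0,0,0,0.06]
    - [0,0,0,0,0.06]
    - [0,0,-0.02,0,0.06]
    - [0,0,-0.05,0,0.06]
    - [0,0,-0.09,0,0.06]
    - [0,0,-0.13,0,0.06]

```text
clock: 70.1
tcp_pos: [0.6206, -0.0025, 0.3462]
orientation: [-2.241, -2.201, 0.001]
contact_force: [1.2, -0.3, -0.2]
grip_width: 0.0598
gripper_force: 0.0
```

carry_out:
  moves:
    - [-0.04,0,0,0,0.06]
    - [-0.08,0,0,0,0.06]
    - [-0.12,0,0,0,0.06]
    - [-0.16,0,0,0,0.06]
    - [-0.2,0,0,0,0.06]
    - [-0.24,0,0,0,0.06]
    - [-0.24,0,0,0,0.06]
    - [-0.24,0,0,0,0.06]

```text
clock: 70.9
tcp_pos: [0.6161, -0.2439, 0.3449]
orientation: [-2.244, -2.198, 0.0]
contact_force: [-0.1, 0.9, 0.0]
grip_width: 0.0597
gripper_force: 0.0
```

```bash
python3 -c "
from h import *
a=grab('top','t18.png');b=grab('scene','s18.png')
for col,roi,z in [('orange',(185,210,255,260),.06),('green',(180,155,265,215),.004),('red',(125,225,200,285),.07),('wood',(190,165,255,205),.066),('white',(115,165,175,235),.037)]:
    for c in blobs(a,col,roi,30): print(col,cv2.boundingRect(c),rect('top',c,z))
cv2.imwrite('pics/c11.png',np.hstack([cv2.resize(b[130:260,240:420],None,fx=2.2,fy=2.7),cv2.resize(a[110:280,105:340],None,fx=1.7,fy=351/170)])[:,:,::-1])"
```

```text
orange (193, 221, 46, 20) {'rect': array([0.4722, 0.0095]), 'cen': array([0.4713, 0.0345]), 'size': array([0.14, 0.06]), 'ang': -88.8}
green (197, 171, 49, 32) {'rect': array([ 0.622 , -0.0012]), 'cen': array([6.186e-01, 5.000e-04]), 'size': array([0.158, 0.103]), 'ang': 89.5}
red (144, 242, 28, 26) {'rect': array([0.3977, 0.1864]), 'cen': array([0.3971, 0.1879]), 'size': array([0.084, 0.077]), 'ang': 89.4}
wood (196, 181, 46, 6) {'rect': array([ 6.197e-01, -1.000e-04]), 'cen': array([ 0.6211, -0.0012]), 'size': array([0.142, 0.016]), 'ang': 89.5}
white (123, 206, 12, 23) {'rect': array([0.5201, 0.2883]), 'cen': array([0.5206, 0.2884]), 'size': array([0.071, 0.035]), 'ang': 1.6}
white (124, 167, 13, 23) {'rect': array([0.6464, 0.2871]), 'cen': array([0.6469, 0.2883]), 'size': array([0.071, 0.039]), 'ang': 1.8}
white (151, 205, 13, 23) {'rect': array([0.522 , 0.1987]), 'cen': array([0.5225, 0.199 ]), 'size': array([0.071, 0.039]), 'ang': -0.5}
white (152, 167, 13, 23) {'rect': array([0.6456, 0.1974]), 'cen': array([0.6462, 0.1981]), 'size': array([0.072, 0.039]), 'ang': 1.4}
```

View pics/c11.png

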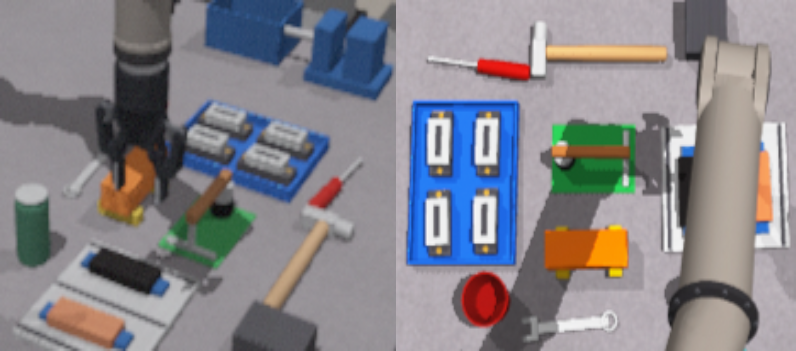

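The pictures show four inserts upright in the tray, a square pile of boards, the brush standing mid-mat, the pot upright, and both pads bare.

```bash
python3 -c "
from bench import r
print(r.hand_in())"
```

```text
the job is handed in; nothing more can be done
None
```

I handed the job in at about 71 s of the 210 s: four inserts lie upright side by side in the tray, four boards are piled square on the bearers, and the brush was dipped about 32 mm below the pot rim, dabbed on the bronze pad and stood back mid-mat, with the pot and other tools unmoved in the last pictures; the hand-in returned no verdict.

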